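# Try the citrus reamer in the juicer drive and wedge it free

## Robot

A 6-joint arm with a two-finger parallel gripper is mounted at the origin on a cart in front of the work surface, level with it; the furniture and walls round the work are solid. World frame = base frame: x ahead of the robot, y to its left, z up, the work surface at z = 0. Lengths are in m, angles in degrees, forces in N, time in s.
With the tool pointing down it reaches from about 0.35 to 0.875 m from the base axis. Payload 4.2 kg.
Tool frame: the origin (TCP) lies midway between the tips of the shut fingers; the grasp point (between the pads) lies 19 mm behind it (r.pinch_z is the distance from the TCP to the grasp point, in m); z points along the fingers, y is the line along which they close (so a half turn about z gives the same grasp; the last joint's range is limited). The gripper opens to 87 mm and grips with 3 to 60 N. Pads are 19 mm wide; open, the fingers measure 117 mm over their backs; the gripper's body (75 mm by 190 mm) begins 51 mm behind the grasp point.
Start: joints at [86.78, 22.042, 0.453, 0, -68.411, -14.817], TCP at [0.193, 0.594, 0.198] pointing down, gripper open.
Joint ranges: [-179.83, 179.83], [-69.29, 118.12], [-61.27, 80.66], [-181.25, 117.63], [-171.15, -9.14], [-177.46, 177.46]. Speed limits (degrees/s): [159.86, 159.86, 180, 180, 180, 180].

## Interface

Orientations are given as a 3x3 rotation matrix whose columns are the frame's x, y, z axes.
In Python, from station import r, imaging, models gives the robot as it stands. The module is installed in compiled form; this text tells all that it offers.
- The arm moves only by the tool apply_moves, never from a script. Its argument "moves" is a list of rows, each a list of 2 entries, a list of its own where there are three numbers: the shift along the tool's x, y, z in m, then the turn about the tool's z in degrees. A call has 1 to 5 rows; each row shifts and turns the commanded pose from where the row before left it, along the tool's axes as they then stand; what a row does not reach is not made up. A row lasts 1/12 s, in which the tool goes at most 41.7 mm and 7.16 degrees, less where a joint would pass 70% of its speed; a pose out of reach is approached as far as the arm can. A call is refused whole if a number of a shift passes 0.0417 or a number of a turn 7.16, either way. A call with a gripper value outside its range is refused whole. "hand" is the finger opening in m, from 0 to 0.087, set as the call begins (left out, the last holds). The fingers move at their own pace and stop on an object; the grip force is fixed at half the most. Time passes only in rows, so rows that do not move let the fingers close. It gives the time, the measured TCP pose, the force, the opening and the grip force at its end, in the units of the state.
- r.sense(): the state, without advancing time (a new reading comes with each control period).
- imaging.capture(name): name is "scene" or "top" or "wrist"; returns a dict with "frame" (420x560x3 uint8, blue, green, red), "intrinsics" (3x3 intrinsics, pixels), "eye" and "orientation" of the camera in the world. Camera axes: x right, y down, z forward; pixel columns grow to the right and rows downward; lengths in m; the calibration is good to about 2 mm. A picture is of the moment at which its call begins. There is no depth.
- r.finish_job(): hands the job in; it is judged then, once.
Trained networks look in a picture, given as the dict that the camera call returned (one of the last four; its "shot" number tells which), for a name from the list of things; names that differ only in an ending like _2 or _b are one class to them, and where a whole thing is asked for, a point or a joint stands for the part that bears it (a point fixed in the world has none). Each returns a list of dicts, best first, with "confidence" (0 to 1); they miss things now and then, are a little off and sometimes report something else, mostly with a low value. They report only what shows in the picture. A call takes as long as a camera call. They do not tell look-alikes from the thing itself.
- models.cut_out(picture, target): "region" (420x560 bool, what is visible of it) and "extent" ([left, top, width, height] as shares, 0 to 1, of the picture: columns of its width, rows of its height, round what is visible of it).
- models.place_of(picture, target): "at" ([column, row] as shares, 0 to 1, of the picture: columns of its width, rows of its height: a listed point, or the origin of a listed thing).
The state is a dict: "time_s": time; "joints": joint angles; "joint_velocities": joint speeds; "effort": joint torques, N m; "tcp_pos": TCP position; "ee_rot": TCP orientation; "wrist_force": force on the tool from outside, world axes, zero at the start; "moment": the same for the moment, N m; "gripper_width": opening from 0.0 (shut) to 1.0 (fully open); "gripper_force": force on a finger pad.
Only numpy, scipy, OpenCV 4.12 (cv2) and the standard library are available. Lean on these libraries where they do the work, as an engineer would, in place of code of your own. Each camera call takes 0.05 s, during which the arm holds its last target. There are 200 camera calls.

## Task

Try out the citrus reamer in the juicer drive: lift it out of its wooden rest, lower its tapered shank into the bore of the drive, feel for the coupling by turning it under a light push until the tail drops in, then press and twist it fully home, flange down on the nose, and let go of it. Then push the loose steel wedge through the slot at the foot of the drive until it lifts the reamer free of its taper, without helping the reamer by hand, and leave both standing there. Use gentle force (never more than about 30 N) and do not disturb the other things.

Things in the scene. Friction and masses are not known exactly. Their poses are not given: they have to be found in the camera images.
- reamer: Citrus reamer, 131 mm tall, 0.45 kg, upright with its shank down in the hole of the wooden rest. Origin at the bottom tip of its tail, z up along its axis. From the bottom up: cross-shaped steel tail, tapered steel shank, round flange (radius 24 mm, from 56 to 62 mm), white grip block (62 to 100 mm), white ribbed dome (radius 15 mm, 100 to 131 mm).
- reamer_grip (a point): Middle of the reamer's grip block, 86 mm above the reamer's origin, on its axis. The block is 30 mm across its two flats, which face the reamer's +y and -y, and 36 mm along x. Take it by the flats from above; the fingertips must stay above the flange, whose top is 24 mm below this point.
- reamer_shank (a point): Bottom of the tapered shank, on the axis, 28 mm above the reamer's origin: radius 11 mm here, 15 mm at the flange, 28 mm higher. Below it the tail: two crossed bars along the reamer's x and y, each 18 mm long and 6 mm thick, from 12 to 28 mm above the origin, and below them a round pin, radius 4 mm with a domed end, down to the origin.
- reamer_flange (a point): Centre of the underside of the reamer's flange, 56 mm above the reamer's origin.
- rest: Fixed wooden block 90 x 90 x 66 mm with a vertical through hole, 35 mm wide, in its middle; origin at the centre of its underside. The reamer's flange rests on its top.
- drive: Fixed juicer drive; origin at the centre of its underside, straight below the bore axis; z up. Foot plate 12 mm thick (x -50 to 50, y -50 to 120 mm); round steel nose, radius 30 mm, 76 mm high, with the tapered bore; white motor box on its +y side (x -38 to 38 with a dark knob out to -49, y 37 to 111 mm, top at 70 mm). The wedge slot runs right through under the nose along x.
- coupling_top (a point): Centre of the top of the steel cross coupling down in the bore, 46 mm above the drive's origin; axes as the drive's. Its cross slots are 9 mm wide and 15 mm deep, open to the wedge slot below. Their angle is unknown, differs each time and repeats every 90 degrees; drag 0.15 N m. If the tail's bars are not lined up they land on it, with the reamer 14 mm above its seat.
- drive_pads (a point): Point on the bore axis, 68 mm above the drive's origin, between four sprung brass pads (about 7.5 N each) that press on the shank over the last 8 mm and hold it by friction: pushed straight it takes some 15 to 25 N, pushed while twisting to and fro much less. The pads let go once the reamer is about 8 mm up again.
- drive_nose (a point): Centre of the top face of the drive's nose, on the bore axis, 76 mm above the drive's origin; axes as the drive's. Seated, the reamer's flange lies on this face and its tail tip is 20 mm above the drive's origin, inside the wedge slot.
- slot_mouth (a point): Middle of the lower edge of the wedge slot's near mouth (facing the robot): x = -28 mm, z = 12 mm in the drive's frame; axes as the drive's, the wedge goes in along +x. The slot is 14 mm wide, 56 mm long, its floor level with this point and with the foot plate's top, its roof 19 mm higher.
- wedge: Loose steel wedge with a black handle, 188 mm long, 0.35 kg, on its flat underside. Origin on the underside where to grip it; x along it to the tip, z up. Handle from x = -30 to 60 mm, 20 mm wide (y), 32 mm high; a steel guard 36 mm wide at its front (x = 52 to 60 mm). Fully driven, the guard meets the drive at the slot's mouth and the reamer stands 8.5 mm up; this takes about 8 to 20 N.
- wedge_tip (a point): Bottom of the wedge's tip, 158 mm ahead of the wedge's origin. The blade runs from here back to the guard, 10 mm wide; its top slopes up from 5 mm high at the tip to 16.5 mm high 65 mm behind the tip and is level from there on.
- lemon_1: Yellow lemon, 71 x 53 x 51 mm; a bystander.
- garlic_1: Garlic bulb, 60 mm; a bystander.
- mug_1: Cream mug, 101 mm high; a bystander.
- matchbox: Matchbox, 36 x 53 x 15 mm; a bystander.
- teaspoon_1: Teaspoon, 138 mm long; a bystander.
Not all that is in view belongs to the job. Leave any orange look-alike of the reamer alone.

How it is judged (in metres and radians):
On the way, in this order (a step that is already met when the one before it is completed fails the run):
1. the reamer sits fully home in the drive, flange within 1.5 mm of the nose, and has been let go (z of reamer_flange in the frame of drive_nose below 0.0015 m and horizontal distance between reamer_flange and drive_nose below 0.003 m and angle between the z axis of reamer and the z axis of drive, either way round below 0.06 rad and contact force between the fingers and reamer below 0.05 N), for 0.2 s.
2. the wedge's tip is in the slot while the reamer is still home (z of reamer_flange in the frame of drive_nose below 0.002 m and x of wedge_tip in the frame of slot_mouth above 0.002 m and distance between wedge_tip and slot_mouth below 0.045 m and contact force between the fingers and reamer below 0.05 N), for 0.02 s.
3. the wedge has lifted the reamer at least 6 mm (z of reamer_flange in the frame of drive_nose above 0.006 m and x of wedge_tip in the frame of slot_mouth above 0.06 m), for 0.2 s.
At the end, for the whole second after the job is handed in: the reamer stands upright in the drive (within 0.15 rad, within 6 mm of the bore axis), lifted 6 to 12 mm off its seat by the wedge, whose tip is more than 60 mm past the slot's near mouth; both at rest and released (all of step 3 and z of reamer_flange in the frame of drive_nose below 0.012 m and horizontal distance between reamer_flange and drive_nose below 0.006 m and angle between reamer's own z axis and vertical below 0.15 rad and linear speed of each of reamer, wedge below 0.02 m/s and y of wedge_tip in the frame of slot_mouth between -0.01 and 0.01 m); the robot touches nothing.
It fails at once if the reamer's tail is rammed on the coupling, or its flange on the nose, with more than 35 N (contact force between any of reamer_c1, reamer_c2, reamer_c4 and drive above 35 N).
It fails at once if the wedge is rammed: its contacts with the drive add up to more than 60 N (contact force between wedge and drive above 60 N).
It fails at once if the reamer is touched by the fingers while the wedge is in the slot (contact force between the fingers and reamer above 0.5 N and x of wedge_tip in the frame of slot_mouth above 0.005 m and horizontal distance between wedge_tip and slot_mouth below 0.12 m).
It fails at once if the reamer is tipped over (angle between reamer's own z axis and vertical above 0.6 rad).
It fails at once if a bystander is shifted more than 30 mm (distance of any of lemon_1, garlic_1, mug_1, matchbox, teaspoon_1 from where it was at the start of the episode above 0.03 m).
It also fails if it takes over 69 s, if anything falls off the work surface, if the arm or the gripper's body presses on something with over 40 N, if the wrist force passes 120 N, or if a joint passes its speed limit or range.

## Working session

There is one attempt and no reset: what is moved stays moved. The work goes in short steps, Python scripts to look and compute and a tool call to move; the robot and the scene stay as the last step left them, time stands still between calls to the robot, and variables do not carry over. Pictures are saved under pics/ and viewed, at most 10 in all, crops included, and the job is handed in when it is done.

Besides the shell and the picture viewer there is one more tool, called after ">>>" as name(argument=value, ...), one argument or row to a line, values as JSON. apply_moves: Moves the arm, as the interface text tells. Its arguments: {"type":"object","properties":{"moves":{"type":"array"},"hand":{"type":"number"}},"required":["moves"]}

```bash
mkdir -p pics
cat > h.py <<'E'
import numpy as np,cv2
from station import r,imaging,models
def ray(p,uv):
    K=np.array(p["intrinsics"]);d=np.array(p["orientation"])@np.linalg.solve(K,[uv[0],uv[1],1]);return np.array(p["eye"]),d
def atz(p,uv,z):
    e,d=ray(p,uv);return e+d*(z-e[2])/d[2]
def proj(p,X):
    K=np.array(p["intrinsics"]);c=np.array(p["orientation"]).T@(np.array(X)-np.array(p["eye"]));c=K@c;return c[:2]/c[2]
E
python3 - <<'E'
from h import *
P={n:imaging.capture(n) for n in("scene","top")}
for n,p in P.items():
    cv2.imwrite(f"pics/{n}0.png",p["frame"]);print(n,np.round(p["eye"],3))
    for t,z in [("reamer",.01),("reamer_grip",.096),("reamer_flange",.066),("rest",0),("drive",0),("drive_nose",.076),("slot_mouth",.012),("wedge",0),("wedge_tip",0),("lemon_1",.025),("garlic_1",.03),("mug_1",0),("matchbox",0),("teaspoon_1",0)]:
        for o in models.place_of(p,t)[:3]:
            uv=np.array(o["at"])*[560,420];print(t,round(o["confidence"],2),uv.round(1),atz(p,uv,z).round(4))
print(r.sense())
E
```

```text
scene [-0.165 -0.739  0.916]
reamer 0.79 [214.5 193.3] [0.4857 0.2763 0.01  ]
reamer 0.78 [162.6 187.4] [0.3735 0.4139 0.01  ]
reamer 0.41 [292.8 213.9] [0.6089 0.0323 0.01  ]
reamer_grip 0.79 [161.  167.5] [0.3737 0.4009 0.096 ]
reamer_grip 0.72 [212.2 171.4] [0.4852 0.2779 0.096 ]
reamer_flange 0.82 [213.9 177. ] [0.4948 0.2856 0.066 ]
reamer_flange 0.79 [161.5 175.2] [0.3718 0.4029 0.066 ]
rest 0.69 [210.4 194.8] [0.4778 0.2894 0.    ]
rest 0.59 [243.4 263.5] [ 0.3655 -0.027   0.    ]
drive 0.94 [300.2 217.1] [0.6244 0.0145 0.    ]
drive_nose 0.95 [302.2 196. ] [0.6322 0.0196 0.076 ]
slot_mouth 0.97 [292.6 214.5] [0.6047 0.029  0.012 ]
wedge 0.73 [329.5 289.1] [ 0.4792 -0.2468  0.    ]
wedge_tip 0.95 [364.2 259.8] [ 0.6321 -0.2368  0.    ]
wedge_tip 0.45 [211.5 178.7] [0.5337 0.362  0.    ]
lemon_1 0.57 [261.7 173.5] [0.6631 0.2465 0.025 ]
garlic_1 0.69 [205.6 219.2] [0.3762 0.1665 0.03  ]
mug_1 0.61 [411.3 295.3] [ 0.6253 -0.4002  0.    ]
mug_1 0.58 [332.4 291. ] [ 0.4802 -0.2563  0.    ]
mug_1 0.29 [212.4 183.9] [0.5183 0.335  0.    ]
matchbox 0.67 [212.4 177.9] [ 0.5389  0.364 
[... 1320 characters left out ...]
.84116538e+01, -1.48182402e+01]), 'joint_velocities': array([-0.00199486,  0.0878117 , -0.01984308,  0.01230651,  0.00196364,
        0.102879  ]), 'effort': array([-2.14325646e-04, -3.90462828e+01,  1.87620252e+01,  4.22437549e+00,
        1.54593168e-02, -1.70659894e-05]), 'tcp_pos': array([0.19348039, 0.59426789, 0.19756222]), 'ee_rot': array([[ 9.50856260e-01, -3.09632641e-01,  1.22132313e-05],
       [-3.09632641e-01, -9.50856260e-01, -7.03313639e-07],
       [ 1.18307963e-05, -3.11286488e-06, -1.00000000e+00]]), 'wrist_force': array([-0.49789505, -0.45130799,  0.62289276]), 'moment': array([0.03674554, 0.02108914, 0.00238446]), 'gripper_force': 0.0, 'gripper_width': 0.9987392398630411}
```

Run:
```python
import cv2
a=cv2.imread("pics/scene0.png")[130:330,130:430]; cv2.imwrite("pics/s1.png",cv2.resize(a,None,fx=2.6,fy=2.6,interpolation=cv2.INTER_CUBIC))
a=cv2.imread("pics/top0.png")[130:310,90:440]; cv2.imwrite("pics/t1.png",cv2.resize(a,None,fx=2.25,fy=2.25,interpolation=cv2.INTER_CUBIC))
```

```text
(no output)
```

View pics/s1.png

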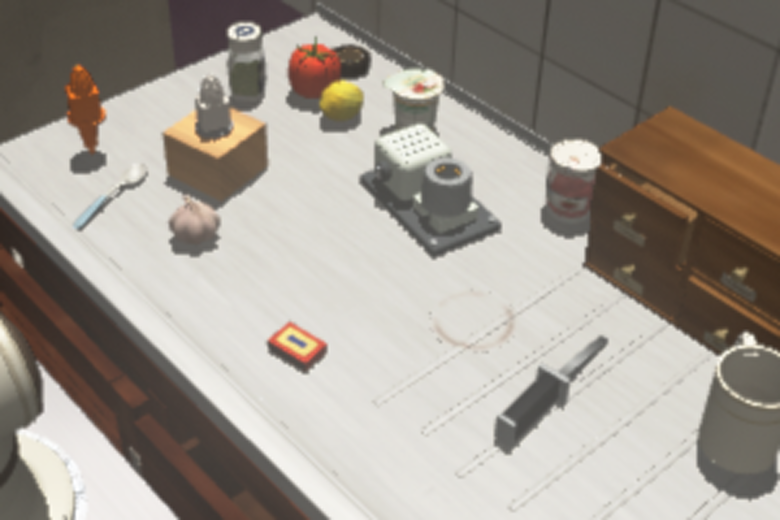

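View pics/t1.png

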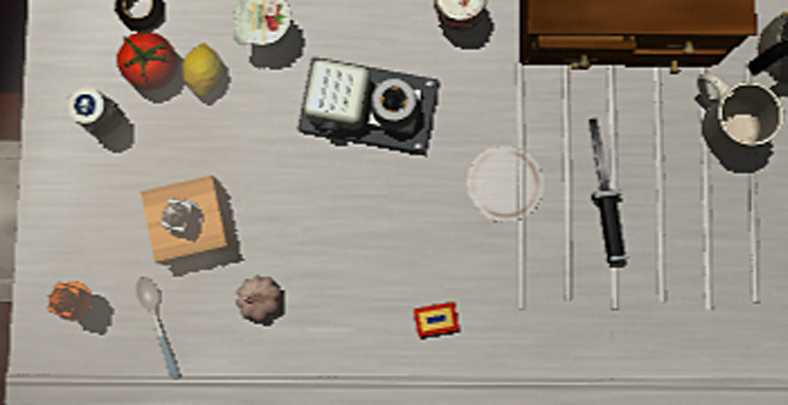

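The white reamer stands in the rest at top-crop (182,215). The orange look-alike is at (70,300), the drive nose at (395,100) with its motor to the left, turned about -9°, and the wedge at (605,190). I'll move above the reamer.

>>> apply_moves(
  moves=[
    [[0.033, 0.0185, -0.009], 0],
    [[0.033, 0.0185, -0.009], 0],
    [[0.033, 0.0185, -0.009], 0],
    [[0.033, 0.0185, -0.009], 0],
    [[0.033, 0.0185, -0.009], 0],
  ],
)

```text
time_s: 1.92
tcp_pos: [0.3226, 0.4538, 0.2431]
ee_rot: [[0.951, -0.309, 0.0], [-0.309, -0.951, 0.0], [0.0, -0.0, -1.0]]
wrist_force: [0.7, 0.0, -0.4]
gripper_width: 1.003
gripper_force: 0.0
```

>>> apply_moves(
  moves=[
    [[0.033, 0.0185, -0.009], 0],
    [[0.033, 0.0185, -0.009], 0],
    [[0.033, 0.0185, -0.009], 0],
    [[0.033, 0.0185, -0.009], 0],
    [[0.033, 0.0185, -0.009], 0],
  ],
)

```text
time_s: 2.33
tcp_pos: [0.4509, 0.3146, 0.2884]
ee_rot: [[0.951, -0.309, 0.0], [-0.309, -0.951, 0.001], [0.0, -0.001, -1.0]]
wrist_force: [0.6, 1.1, 0.0]
gripper_width: 0.999
gripper_force: 0.0
```

>>> apply_moves(
  moves=[
    [[0.02, 0.01, 0], 0],
    [[0, 0, 0], 0],
    [[0, 0, 0], 0],
  ],
)

```text
time_s: 2.58
tcp_pos: [0.4665, 0.2995, 0.2875]
ee_rot: [[0.95, -0.312, -0.0], [-0.312, -0.95, 0.0], [-0.0, -0.0, -1.0]]
wrist_force: [-0.4, -0.1, -0.1]
gripper_width: 1.006
gripper_force: 0.0
```

Run:
```python
from h import *
p=imaging.capture("wrist");cv2.imwrite("pics/w1.png",p["frame"]);s=r.sense()
print(s["tcp_pos"],p["eye"],p["orientation"],p["intrinsics"])
for t,z in [("reamer_grip",.096),("reamer_flange",.066),("rest",0)]:
    for o in models.place_of(p,t)[:3]:
        uv=np.array(o["at"])*[560,420];print(t,round(o["confidence"],2),uv.round(1),atz(p,uv,z).round(4))
```

```text
[0.46593879 0.30018211 0.28738813] [0.53024211 0.27870793 0.47588293] [[-0.31295817 -0.91999382 -0.23594186]
 [-0.94976637  0.30341187  0.07671427]
 [ 0.00101091  0.248098   -0.96873441]] [[321.13228816   0.         273.85845586]
 [  0.         321.13228816 208.19047647]
 [  0.           0.           1.        ]]
reamer_grip 0.83 [210.9 267.7] [0.3882 0.4101 0.096 ]
reamer_grip 0.82 [286.3 166.2] [0.4818 0.2788 0.096 ]
reamer_flange 0.8 [216.5 259. ] [0.3867 0.4085 0.066 ]
reamer_flange 0.78 [280.6 161.5] [0.4859 0.2838 0.066 ]
rest 0.83 [283.2 157.7] [0.4828 0.2794 0.    ]
```

View pics/w1.png

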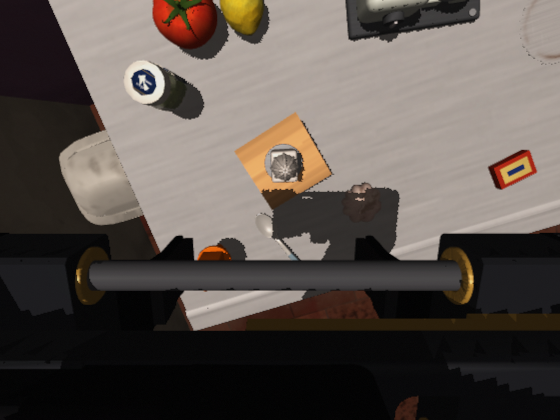

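The wrist view shows the reamer in the rest at (285,165), with the block edges nearly in line with the image axes. I'll zoom in for its angle.

Run:
```python
import cv2
a=cv2.imread("pics/w1.png")[105:215,225:345]; cv2.imwrite("pics/w1c.png",cv2.resize(a,None,fx=5.4,fy=5.4,interpolation=cv2.INTER_CUBIC))
```

```text
(no output)
```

View pics/w1c.png

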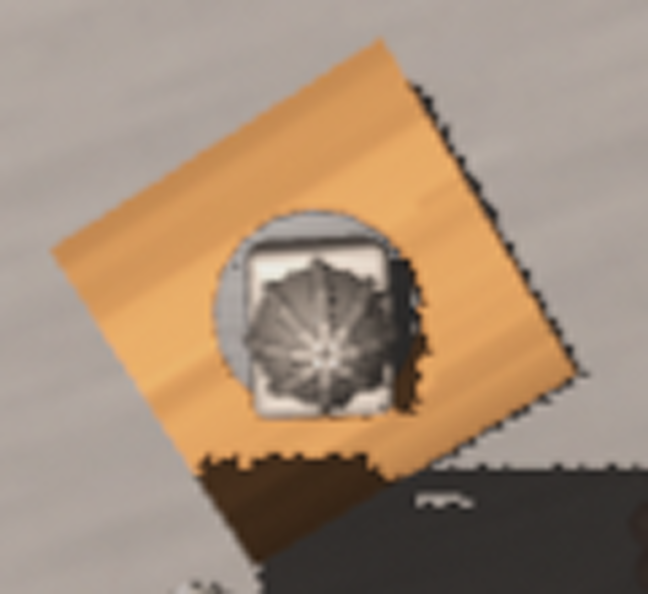

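The block is 30 wide across the image and 36 long down it, so its flats already face the tool's ±y, about 2° off. The top-face corners in the crop are (250,250), (387,245), (393,412) and (257,415).

```bash
cat >> h.py <<'E'
def totool(s,d): return np.array(s["ee_rot"]).T@np.array(d)
E
python3 - <<'E'
from h import *
p=imaging.capture("wrist");s=r.sense()
c=[atz(p,(225+x/5.4,105+y/5.4),.110) for x,y in [(250,250),(387,245),(393,412),(257,415)]]
m=np.mean(c,0);print(np.round(c,4),m)
yv=(c[1]-c[0]+c[2]-c[3])[:2];xv=(c[0]-c[3]+c[1]-c[2])[:2];print(np.linalg.norm(yv)/2,np.linalg.norm(xv)/2)
R=np.array(s["ee_rot"]);a=lambda v:np.degrees(np.arctan2(v[1],v[0]))
print("angles yv,xv,tool y,tool x",a(yv),a(xv),a(R[:,1]),a(R[:,0]))
f=lambda X:225
# apex & rest corners (top z=.066)
print("apex",atz(p,(225+323/5.4,105+350/5.4),.141))
print("flange ctr", atz(p,(225+313/5.4,105+312/5.4),.072))
print("rest", [atz(p,(225+x/5.4,105+y/5.4),.066).round(4) for x,y in [(382,38),(577,375),(258,560),(52,248)]])
d=np.r_[m[:2],.35]-s["tcp_pos"];print(totool(s,d))
E
```

```text
[[0.5035 0.2915 0.11  ]
 [0.4957 0.2641 0.11  ]
 [0.4617 0.2731 0.11  ]
 [0.47   0.3009 0.11  ]] [0.48271725 0.28241602 0.11      ]
0.028765348348177636 0.03497443985103529
angles yv,xv,tool y,tool x -106.34211985268021 -15.277335287144538 -107.93818511029374 -17.93818812716218
apex [0.48316187 0.28312584 0.141     ]
flange ctr [0.48283659 0.28316504 0.072     ]
rest [array([0.5363, 0.2496, 0.066 ]), array([0.4485, 0.2281, 0.066 ]), array([0.4288, 0.3142, 0.066 ]), array([0.5151, 0.3366, 0.066 ])]
[ 0.02244749  0.01256394 -0.06259993]
```

>>> apply_moves(
  moves=[
    [[0.0215, 0.011, 0], -2],
    [[0, 0, 0.034], 0],
    [[0, 0, 0.034], 0],
    [[0, 0, 0.034], 0],
    [[0, 0, 0.034], 0],
  ],
)

```text
time_s: 3.25
tcp_pos: [0.4824, 0.2841, 0.1505]
ee_rot: [[0.961, -0.275, 0.001], [-0.275, -0.961, 0.001], [0.0, -0.001, -1.0]]
wrist_force: [0.3, 0.1, -0.3]
gripper_width: 1.001
gripper_force: 0.0
```

>>> apply_moves(
  moves=[
    [[0, 0, 0.034], 0],
    [[0, 0, 0.025], 0],
    [[0, 0, 0.012], 0],
    [[0, 0, 0], 0],
  ],
)

```text
time_s: 3.58
tcp_pos: [0.4805, 0.2824, 0.077]
ee_rot: [[0.961, -0.275, -0.006], [-0.275, -0.961, -0.005], [-0.004, 0.007, -1.0]]
wrist_force: [-0.2, -1.1, -1.1]
gripper_width: 0.998
gripper_force: 0.0
```

Run:
```python
from h import *
p=imaging.capture("wrist");cv2.imwrite("pics/w2.png",p["frame"]);print(r.sense()["tcp_pos"])
```

```text
[0.48187479 0.2833921  0.07918307]
```

View pics/w2.png

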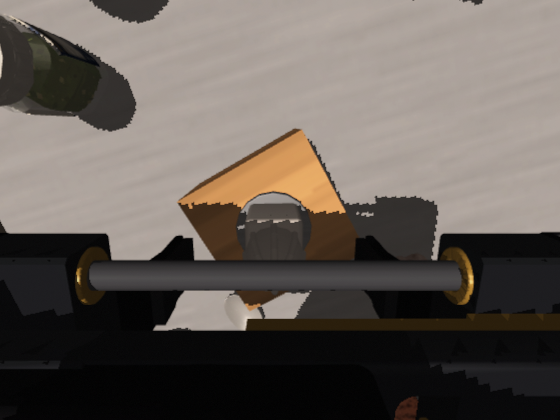

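The reamer sits centred between the fingers at (274,230), so I'll close on it.

>>> apply_moves(
  moves=[
    [[0, 0, 0], 0],
    [[0, 0, 0], 0],
    [[0, 0, 0], 0],
    [[0, 0, 0], 0],
    [[0, 0, 0], 0],
  ],
  hand=0,
)

```text
time_s: 4.05
tcp_pos: [0.4832, 0.2837, 0.0814]
ee_rot: [[0.961, -0.276, 0.001], [-0.276, -0.961, 0.001], [0.001, -0.001, -1.0]]
wrist_force: [0.8, -0.2, 0.6]
gripper_width: 0.709
gripper_force: 0.0
```

>>> apply_moves(
  moves=[
    [[0, 0, 0], 0],
    [[0, 0, -0.005], 0],
    [[0, 0, -0.02], 0],
    [[0, 0, -0.035], 0],
    [[0, 0, -0.035], 0],
  ],
)

```text
time_s: 4.47
tcp_pos: [0.4823, 0.2826, 0.176]
ee_rot: [[0.961, -0.276, -0.002], [-0.276, -0.961, -0.002], [-0.001, 0.003, -1.0]]
wrist_force: [1.1, 0.6, -0.4]
gripper_width: 0.327
gripper_force: 0.0
```

>>> apply_moves(
  moves=[
    [[0, 0, -0.03], 0],
    [[0, 0, -0.005], 0],
    [[0, 0, 0], 0],
  ],
)

```text
time_s: 4.72
tcp_pos: [0.4841, 0.2844, 0.2139]
ee_rot: [[0.961, -0.276, 0.005], [-0.276, -0.961, 0.005], [0.003, -0.006, -1.0]]
wrist_force: [0.9, 0.1, -1.3]
gripper_width: 0.098
gripper_force: 0.0
```

Run:
```python
from h import *
from scipy.optimize import least_squares
P={n:imaging.capture(n) for n in("scene","top","wrist")};s=r.sense();print(s["tcp_pos"],s["wrist_force"])
for n,p in P.items():
    cv2.imwrite(f"pics/{n}3.png",p["frame"])
    for t,z in [("reamer_grip",s["tcp_pos"][2]+.015),("drive",0),("drive_nose",.076),("drive_pads",.068),("coupling_top",.046),("slot_mouth",.012)]:
        for o in models.place_of(p,t)[:2]:
            uv=np.array(o["at"])*[560,420];print(n,t,round(o["confidence"],2),uv.round(1),atz(p,uv,z).round(4))
a=P["top"]["frame"][145:205,210:300];b=P["scene"]["frame"][160:245,260:340]
cv2.imwrite("pics/c.png",np.hstack([cv2.resize(a,(450,300),interpolation=cv2.INTER_CUBIC),cv2.resize(b,(282,300),interpolation=cv2.INTER_CUBIC)]))
```

```text
[0.48204004 0.28270332 0.20905614] [ 0.0726353  -0.06303612 -0.41082191]
scene reamer_grip 0.63 [159.5 166.3] [0.2893 0.2305 0.2241]
scene reamer_grip 0.59 [172.1 206.5] [0.2234 0.0593 0.2241]
scene drive 0.6 [298.5 215.9] [0.6243 0.0223 0.    ]
scene drive 0.44 [299.1 199.5] [0.6836 0.0813 0.    ]
scene drive_nose 0.66 [304.4 196.2] [0.6368 0.0146 0.076 ]
scene drive_nose 0.41 [213.  179.7] [0.4762 0.2631 0.076 ]
scene drive_pads 0.66 [300.5 195.9] [0.6363 0.0306 0.068 ]
scene coupling_top 0.88 [300.1 200.8] [0.6388 0.0334 0.046 ]
scene coupling_top 0.71 [301.8 193.8] [0.6678 0.0558 0.046 ]
scene slot_mouth 0.93 [293.1 215.8] [0.6016 0.0234 0.012 ]
top reamer_grip 0.84 [118.  265.6] [0.3707 0.3784 0.2241]
top reamer_grip 0.46 [171.3 226.1] [0.469  0.2511 0.2241]
top drive 0.75 [265.4 179.5] [0.6319 0.0245 0.    ]
top drive_nose 0.69 [265.1 174.3] [0.6318 0.0237 0.076 ]
top drive_pads 0.68 [264.9 173.9] [0.6347 0.0245 0.068 ]
top coupling_top 0.97 [265.6 178.4] [0.6261 0.0229 0.046 ]
top coupling_top 0.55 [176.1 228. ] [0.4822 0.2731 0.046 ]
top slot_mouth 0.97 [262.7 189.9] [0.5988 0.0317 0.012 ]
wrist reamer_grip 0.56 [275.6 196.1] [0.5102 0.274  0.2241]
wrist drive_nose 0.49 [275.4 180.5] [0.4945 0.2776 0.076 ]
wrist drive_pads 0.31 [273.  195.4] [0.4788 0.2847 0.068 ]
wrist drive_pads 0.28 [271.7 187.4] [0.4873 0.2836 0.068 ]
wrist slot_mouth 0.6 [473.3   5.2] [0.6073 0.0246 0.012 ]
```

View pics/c.png

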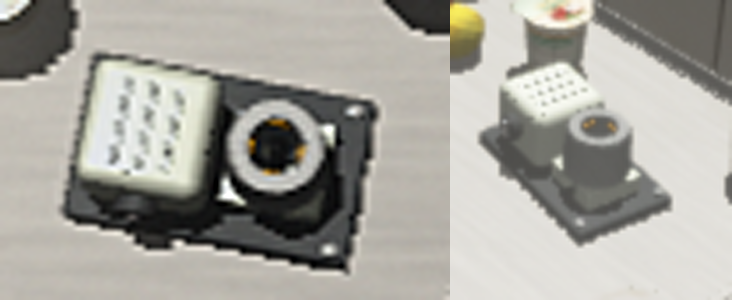

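The lift began before the slow fingers had closed, so the reamer stayed in its rest. The top crop also shows the nose at (277,147). I'll reopen and redo the grasp, waiting longer this time.

>>> apply_moves(
  moves=[
    [[0, 0, 0], 0],
    [[0, 0, 0], 0],
    [[0, 0, 0], 0],
    [[0, 0, 0], 0],
    [[0, 0, 0], 0],
  ],
  hand=0.08,
)

```text
time_s: 6.18
tcp_pos: [0.483, 0.2834, 0.2106]
ee_rot: [[0.961, -0.276, 0.0], [-0.276, -0.961, 0.0], [0.0, -0.0, -1.0]]
wrist_force: [-0.7, 0.3, 0.5]
gripper_width: 0.299
gripper_force: 0.0
```

>>> apply_moves(
  moves=[
    [[0, 0, 0], 0],
    [[0, 0, 0], 0],
    [[0, 0, 0], 0],
    [[0, 0, 0], 0],
    [[0, 0, 0], 0],
  ],
)

```text
time_s: 6.6
tcp_pos: [0.483, 0.2834, 0.2106]
ee_rot: [[0.961, -0.276, 0.0], [-0.276, -0.961, -0.0], [0.0, 0.0, -1.0]]
wrist_force: [-0.4, -0.3, 0.4]
gripper_width: 0.679
gripper_force: 0.0
```

Run:
```python
from h import *
p=imaging.capture("wrist");s=r.sense();print(s["tcp_pos"],s["gripper_width"])
a=p["frame"];cv2.imwrite("pics/w4.png",a)
cv2.imwrite("pics/w4c.png",cv2.resize(a[130:290,190:360],None,fx=3.5,fy=3.5,interpolation=cv2.INTER_CUBIC))
```

```text
[0.4829241  0.28337246 0.21053598] 0.7232116883092392
```

View pics/w4c.png

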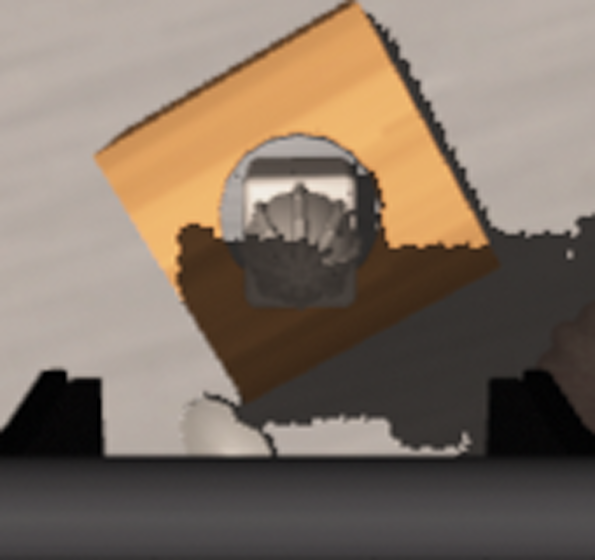

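The reamer is undisturbed in the rest, with the block centred at crop (300,241) and aligned within about 1°. I'll descend again, then close fully.

>>> apply_moves(
  moves=[
    [[0, 0, 0.025], 0],
    [[0, 0, 0.035], 0],
    [[0, 0, 0.035], 0],
    [[0, 0, 0.025], 0],
    [[0, 0, 0.01], 0],
  ],
)

```text
time_s: 7.07
tcp_pos: [0.4808, 0.2814, 0.0766]
ee_rot: [[0.961, -0.277, -0.006], [-0.277, -0.961, -0.005], [-0.004, 0.006, -1.0]]
wrist_force: [-0.2, -0.1, -0.4]
gripper_width: 0.911
gripper_force: 0.0
```

>>> apply_moves(
  moves=[
    [[0, 0, 0], 0],
    [[0, 0, 0], 0],
    [[0, 0, 0], 0],
    [[0, 0, 0], 0],
    [[0, 0, 0], 0],
  ],
  hand=0,
)

```text
time_s: 7.48
tcp_pos: [0.4837, 0.2842, 0.0823]
ee_rot: [[0.961, -0.276, 0.002], [-0.276, -0.961, 0.002], [0.002, -0.003, -1.0]]
wrist_force: [0.1, 0.2, 0.2]
gripper_width: 0.627
gripper_force: 0.0
```

>>> apply_moves(
  moves=[
    [[0, 0, 0], 0],
    [[0, 0, 0], 0],
    [[0, 0, 0], 0],
    [[0, 0, 0], 0],
    [[0, 0, 0], 0],
  ],
)

```text
time_s: 7.9
tcp_pos: [0.4825, 0.2826, 0.0807]
ee_rot: [[0.961, -0.276, -0.001], [-0.276, -0.961, -0.002], [-0.001, 0.002, -1.0]]
wrist_force: [-1.1, -2.1, 3.8]
gripper_width: 0.335
gripper_force: 30.0
```

Run:
```python
from h import *
s=r.sense();print(s["tcp_pos"],s["gripper_width"],s["gripper_force"],s["wrist_force"])
p=imaging.capture("wrist")
```

```text
[0.4825144  0.2826056  0.08072328] 0.335041935298336 29.998667159525212 [-1.07044741 -2.10994379  3.830701  ]
```

>>> apply_moves(
  moves=[
    [[0, 0, -0.01], 0],
    [[0, 0, -0.03], 0],
    [[0, 0, -0.04], 0],
    [[0, 0, -0.04], 0],
    [[0, 0, -0.03], 0],
  ],
)

```text
time_s: 8.37
tcp_pos: [0.4834, 0.284, 0.2335]
ee_rot: [[0.961, -0.276, 0.002], [-0.276, -0.961, 0.002], [0.001, -0.003, -1.0]]
wrist_force: [1.0, 1.3, -4.3]
gripper_width: 0.337
gripper_force: 30.0
```

>>> apply_moves(
  moves=[
    [[0.015, 0.02, -0.01], 0],
    [[0.022, 0.03, 0], 0],
    [[0.022, 0.03, 0], 0],
    [[0.022, 0.03, 0], 0],
    [[0.022, 0.03, 0], 0],
  ],
)

```text
time_s: 8.78
tcp_pos: [0.5429, 0.1192, 0.2399]
ee_rot: [[0.961, -0.276, -0.001], [-0.276, -0.961, 0.001], [-0.002, -0.0, -1.0]]
wrist_force: [-0.3, 0.4, -3.9]
gripper_width: 0.335
gripper_force: 30.0
```

>>> apply_moves(
  moves=[
    [[0.022, 0.03, 0], 0],
    [[0.022, 0.03, 0], 0],
    [[0.006, 0.01, 0], 0],
    [[0, 0, 0], 0],
    [[0, 0, 0], 0],
  ],
)

```text
time_s: 9.2
tcp_pos: [0.5715, 0.0389, 0.2395]
ee_rot: [[0.961, -0.278, -0.002], [-0.278, -0.961, 0.001], [-0.002, -0.0, -1.0]]
wrist_force: [0.1, 0.7, -4.0]
gripper_width: 0.334
gripper_force: 30.0
```

Run:
```python
from h import *
p=imaging.capture("wrist");s=r.sense();print(s["tcp_pos"],s["gripper_width"],s["wrist_force"],p["eye"])
cv2.imwrite("pics/w5.png",p["frame"])
for t,z in [("drive",0),("drive_nose",.076),("drive_pads",.068),("coupling_top",.046),("slot_mouth",.012),("reamer_grip",s["tcp_pos"][2]+.0155),("reamer_flange",s["tcp_pos"][2]-.0145),("reamer_shank",s["tcp_pos"][2]-.0425)]:
        for o in models.place_of(p,t)[:2]:
            uv=np.array(o["at"])*[560,420];print(t,round(o["confidence"],2),uv.round(1),atz(p,uv,z).round(4))
```

```text
[0.5715159  0.03967486 0.23976794] 0.3323628932537005 [ 0.07245822  0.2815549  -4.19254374] [0.63627727 0.02033439 0.42773269]
drive 0.85 [271.1 130.5] [0.6309 0.0251 0.    ]
drive_nose 0.75 [275.8 131. ] [0.63   0.0196 0.076 ]
drive_pads 0.64 [274.2 129.7] [0.6316 0.0209 0.068 ]
coupling_top 0.69 [273.5 128.3] [0.6331 0.0213 0.046 ]
slot_mouth 0.72 [275.6 152.9] [0.6027 0.0273 0.012 ]
reamer_grip 0.73 [275.6 245.9] [0.5718 0.0379 0.2553]
reamer_grip 0.33 [272.9 129.7] [0.6342 0.0213 0.2553]
```

View pics/w5.png

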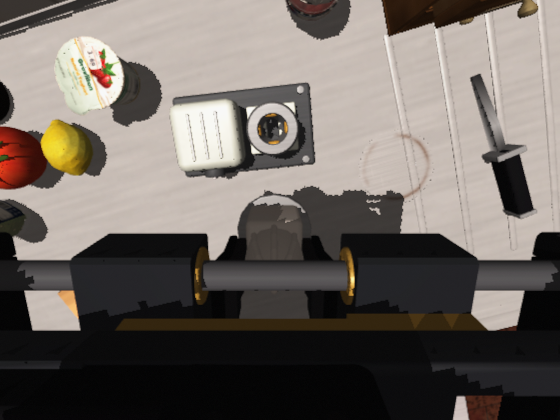

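The nose is at about (272,129) and the held reamer is centred at (274,245). The wedge is at the right, with its tip near (478,78) and guard near (505,152). I'll zoom in on the bore and the wedge in one composite.

Run:
```python
import cv2,numpy as np
a=cv2.imread("pics/w5.png")
def z(x0,y0,w,h,f,g=1):
    c=cv2.resize(a[y0:y0+h,x0:x0+w],None,fx=f,fy=f,interpolation=cv2.INTER_CUBIC);return (255*(c/255.)**g).astype(np.uint8)
A=z(240,96,66,66,6);B=z(240,96,66,66,6,.45)
W=z(460,65,80,160,2.4);F=z(220,180,110,60,3.6)
out=np.zeros((600,800,3),np.uint8)
out[:396,:396]=A;out[:396,400:796]=B
out[396:,:192]=cv2.resize(W,(192,384))[:204];out[396:600,200:592]=F[:204,:392]
cv2.imwrite("pics/z.png",out)
```

```text
(no output)
```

View pics/z.png

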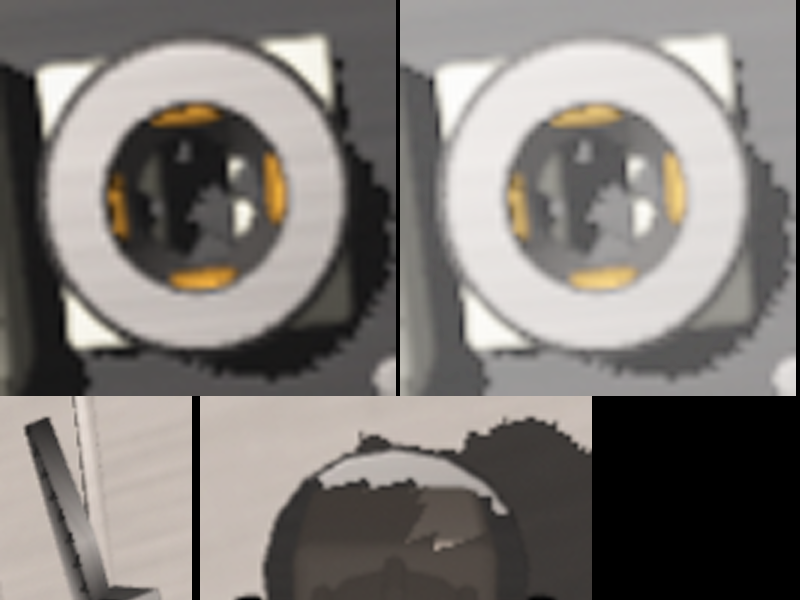

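The nose ring is centred at composite (195,195), which is wrist pixel (272.5,128.5). The pads show the drive turned about -10°. The flange's front edge is at pixel (274.6,194.4).

Run:
```python
from h import *
p=imaging.capture("wrist");s=r.sense();print(s["tcp_pos"],s["wrist_force"],s["moment"])
n=atz(p,(272.5,128.5),.076);R=np.array(s["ee_rot"]);zf=s["tcp_pos"][2]-.0145
print("nose",n,"d tool from tcp",totool(s,n-s["tcp_pos"]))
for z in (zf,zf+.006):
    fe=atz(p,(274.6,194.4),z);print("flange edge rel tcp (tool)",totool(s,fe-s["tcp_pos"]), "ctr x", totool(s,fe-s["tcp_pos"])[0]-.024)
q=imaging.capture("top");u=(265.4,174.4);print("top nose",atz(q,u,.076))
a=q["frame"];g=cv2.cvtColor(a,cv2.COLOR_BGR2GRAY)
print([ (np.array(o["at"])*[560,420]).round(1) for o in models.place_of(q,"drive_nose")[:1]])
```

```text
[0.57189048 0.03977692 0.24059656] [-0.1102412   1.36774751 -4.92938657] [-0.00621573  0.06050948  0.00877037]
nose [0.63411726 0.02341783 0.076     ] d tool from tcp [ 0.06432055 -0.00140045  0.16459868]
flange edge rel tcp (tool) [0.02414736 0.0003388  0.01450072] ctr x 0.00014736274013680065
flange edge rel tcp (tool) [0.02541115 0.00031892 0.00850077] ctr x 0.0014111538222219798
top nose [0.63156572 0.02288223 0.076     ]
[array([265.1, 174.5])]
```

>>> apply_moves(
  moves=[
    [[0.03, -0.001, 0], 0],
    [[0.025, 0, 0], 0],
    [[0.009, 0, 0], 0],
    [[0, 0, 0.02], 0],
    [[0, 0, 0.03], 0],
  ],
)

```text
time_s: 10.22
tcp_pos: [0.6369, 0.0225, 0.1933]
ee_rot: [[0.961, -0.277, 0.008], [-0.277, -0.961, 0.001], [0.008, -0.003, -1.0]]
wrist_force: [-0.6, 0.7, -5.2]
gripper_width: 0.336
gripper_force: 30.0
```

>>> apply_moves(
  moves=[
    [[0, 0, 0.02], 0],
    [[0, 0, 0.01], 0],
    [[0, 0, 0.01], 0],
    [[0, 0, 0], 0],
    [[0, 0, 0], 0],
  ],
)

```text
time_s: 10.63
tcp_pos: [0.6344, 0.0226, 0.1513]
ee_rot: [[0.961, -0.276, 0.001], [-0.276, -0.961, -0.0], [0.001, 0.0, -1.0]]
wrist_force: [0.1, 0.4, -3.6]
gripper_width: 0.335
gripper_force: 30.0
```

Run:
```python
from h import *
s=r.sense();print(s["tcp_pos"],s["wrist_force"],s["moment"],s["joints"])
for n in("scene","top"):
    p=imaging.capture(n);cv2.imwrite(f"pics/{n}6.png",p["frame"])
    for t in ("reamer_grip","reamer_flange","drive_nose"):
        for o in models.place_of(p,t)[:2]:
            uv=np.array(o["at"])*[560,420];print(n,t,round(o["confidence"],2),uv.round(1))
    X=r.sense()["tcp_pos"]; print("expected grip px",proj(p,X+[0,0,.0155]),"flange",proj(p,X-[0,0,.0145]),"nose",proj(p,[.6335,.0233,.076]))
```

```text
[0.63436347 0.02257019 0.15126264] [ 0.12096726  0.36460607 -3.60771329] [-0.00090797 -0.02818762 -0.01964157] [ 1.66383256e+01  2.48676348e+01 -1.98122524e+00  4.10375293e-02
 -6.30940597e+01  5.73275906e+01]
scene reamer_grip 0.74 [161.5 165.7]
scene reamer_grip 0.5 [362.5 259.4]
scene reamer_flange 0.73 [161.5 174.6]
scene reamer_flange 0.58 [303.7 178.4]
scene drive_nose 0.97 [300.3 194.1]
expected grip px [303.69575788 170.16661387] flange [303.13665137 178.59847997] nose [301.6365768  195.28363094]
top reamer_grip 0.77 [116.6 262.4]
top reamer_grip 0.45 [263.2 163.4]
top reamer_flange 0.54 [121.4 262.2]
top reamer_flange 0.53 [261.7 166.3]
top drive_nose 0.55 [266.8 177.7]
top drive_nose 0.22 [405.3 182.3]
expected grip px [264.80191692 166.54370269] flange [265.04529681 168.96460385] nose [265.25785185 173.71973278]
```

>>> apply_moves(
  moves=[
    [[0, 0, 0.007], 0],
    [[0, 0, 0.007], 0],
    [[0, 0, 0.007], 0],
    [[0, 0, 0], 0],
  ],
)

```text
time_s: 11.37
tcp_pos: [0.632, 0.0224, 0.1267]
ee_rot: [[0.961, -0.277, -0.005], [-0.277, -0.961, -0.001], [-0.005, 0.002, -1.0]]
wrist_force: [0.1, -0.1, -5.2]
gripper_width: 0.332
gripper_force: 30.0
```

>>> apply_moves(
  moves=[
    [[0, 0, 0.007], 0],
    [[0, 0, 0.006], 0],
    [[0, 0, 0.004], 0],
    [[0, 0, 0], 0],
  ],
)

```text
time_s: 11.7
tcp_pos: [0.6329, 0.0224, 0.111]
ee_rot: [[0.961, -0.276, -0.003], [-0.276, -0.961, -0.0], [-0.003, 0.001, -1.0]]
wrist_force: [0.2, -0.1, -5.3]
gripper_width: 0.338
gripper_force: 30.0
```

>>> apply_moves(
  moves=[
    [[0, 0, 0.002], 0],
    [[0, 0, 0.002], 0],
    [[0, 0, 0.002], 0],
    [[0, 0, 0], 0],
    [[0, 0, 0], 0],
  ],
)

```text
time_s: 12.12
tcp_pos: [0.6338, 0.0226, 0.1066]
ee_rot: [[0.961, -0.276, 0.0], [-0.276, -0.961, 0.0], [0.0, -0.0, -1.0]]
wrist_force: [0.7, -0.2, -5.7]
gripper_width: 0.334
gripper_force: 30.0
```

>>> apply_moves(
  moves=[
    [[0, 0, 0.0015], 0],
    [[0, 0, 0.0015], 0],
    [[0, 0, 0], 0],
    [[0, 0, 0], 0],
  ],
)

```text
time_s: 12.45
tcp_pos: [0.6343, 0.0226, 0.1046]
ee_rot: [[0.961, -0.276, 0.002], [-0.276, -0.961, -0.0], [0.001, -0.0, -1.0]]
wrist_force: [-1.6, 0.1, 0.3]
gripper_width: 0.336
gripper_force: 30.0
```

The tail is on the coupling at a light push of about 5 N. I'll turn under a slightly larger push.

>>> apply_moves(
  moves=[
    [[0, 0, 0.0008], 0],
    [[0, 0, 0], 4],
    [[0, 0, 0], 4],
    [[0, 0, 0], 4],
    [[0, 0, 0], 0],
  ],
)

```text
time_s: 12.87
tcp_pos: [0.6349, 0.0231, 0.1043]
ee_rot: [[0.882, -0.471, 0.003], [-0.471, -0.882, 0.001], [0.002, -0.002, -1.0]]
wrist_force: [-1.8, 0.7, 4.0]
gripper_width: 0.337
gripper_force: 30.0
```

>>> apply_moves(
  moves=[
    [[0, 0, 0], 4],
    [[0, 0, 0], 4],
    [[0, 0, 0], 4],
    [[0, 0, 0], 0],
  ],
)

```text
time_s: 13.2
tcp_pos: [0.6333, 0.0228, 0.1017]
ee_rot: [[0.766, -0.643, -0.001], [-0.643, -0.766, 0.001], [-0.001, 0.0, -1.0]]
wrist_force: [0.4, 1.3, -3.9]
gripper_width: 0.338
gripper_force: 30.0
```

The tail has dropped in. I'll lower further.

>>> apply_moves(
  moves=[
    [[0, 0, 0.0015], 0],
    [[0, 0, 0.0015], 0],
    [[0, 0, 0], 0],
    [[0, 0, 0], 0],
  ],
)

```text
time_s: 13.53
tcp_pos: [0.6334, 0.0228, 0.0988]
ee_rot: [[0.766, -0.643, -0.001], [-0.643, -0.766, 0.0], [-0.001, 0.0, -1.0]]
wrist_force: [0.0, 2.3, -5.5]
gripper_width: 0.338
gripper_force: 30.0
```

>>> apply_moves(
  moves=[
    [[0, 0, 0.001], 4],
    [[0, 0, 0.001], 4],
    [[0, 0, 0.001], -4],
    [[0, 0, 0], -4],
    [[0, 0, 0], 0],
  ],
)

```text
time_s: 13.95
tcp_pos: [0.6335, 0.0228, 0.0964]
ee_rot: [[0.767, -0.642, -0.001], [-0.642, -0.767, 0.0], [-0.001, 0.0, -1.0]]
wrist_force: [0.1, 2.1, -4.6]
gripper_width: 0.339
gripper_force: 30.0
```

>>> apply_moves(
  moves=[
    [[-0.0003, -0.0004, 0.001], 5],
    [[0, 0, 0.0005], -5],
    [[0, 0, 0.001], -5],
    [[0, 0, 0.0005], 5],
    [[0, 0, 0], 0],
  ],
)

```text
time_s: 14.37
tcp_pos: [0.6336, 0.0231, 0.0939]
ee_rot: [[0.764, -0.646, -0.0], [-0.646, -0.764, -0.0], [-0.0, 0.0, -1.0]]
wrist_force: [-0.2, 1.6, -2.4]
gripper_width: 0.337
gripper_force: 30.0
```

>>> apply_moves(
  moves=[
    [[0, 0, 0.0005], 5],
    [[0, 0, 0.0005], -5],
    [[0, 0, 0.0005], -5],
    [[0, 0, 0.0005], 5],
    [[0, 0, 0], 0],
  ],
)

```text
time_s: 14.78
tcp_pos: [0.6337, 0.023, 0.0921]
ee_rot: [[0.765, -0.644, -0.0], [-0.644, -0.765, -0.0], [-0.0, 0.0, -1.0]]
wrist_force: [-2.0, 1.4, -1.2]
gripper_width: 0.338
gripper_force: 30.0
```

>>> apply_moves(
  moves=[
    [[0, 0, 0.0005], 5],
    [[0, 0, 0.0005], -5],
    [[0, 0, 0.0005], -5],
    [[0, 0, 0.0005], 5],
    [[0, 0, 0], 0],
  ],
)

```text
time_s: 15.2
tcp_pos: [0.634, 0.0234, 0.0912]
ee_rot: [[0.766, -0.643, 0.001], [-0.643, -0.766, 0.0], [0.001, -0.001, -1.0]]
wrist_force: [-3.2, 3.0, 4.4]
gripper_width: 0.336
gripper_force: 30.0
```

>>> apply_moves(
  moves=[
    [[0, 0, 0.0005], 5],
    [[0, 0, 0], -5],
    [[0, 0, 0.0003], -5],
    [[0, 0, 0], 5],
    [[0, 0, 0], 0],
  ],
)

```text
time_s: 15.62
tcp_pos: [0.6342, 0.0235, 0.0912]
ee_rot: [[0.766, -0.642, 0.002], [-0.642, -0.766, 0.0], [0.001, -0.001, -1.0]]
wrist_force: [-4.1, 3.9, 6.3]
gripper_width: 0.341
gripper_force: 30.0
```

>>> apply_moves(
  moves=[
    [[-0.0006, 0, 0.0005], 6],
    [[0, 0, 0], -6],
    [[0, 0, 0.0005], -6],
    [[0, 0, 0], 6],
    [[0, 0, 0], 0],
  ],
)

```text
time_s: 16.03
tcp_pos: [0.634, 0.0238, 0.091]
ee_rot: [[0.766, -0.642, 0.003], [-0.642, -0.766, 0.0], [0.002, -0.002, -1.0]]
wrist_force: [-4.3, 4.2, 9.3]
gripper_width: 0.336
gripper_force: 30.0
```

>>> apply_moves(
  moves=[
    [[0, 0, 0.0004], 6],
    [[0, 0, 0], -6],
    [[0, 0, 0.0004], -6],
    [[0, 0, 0], 6],
    [[0, 0, 0], 0],
  ],
)

```text
time_s: 16.45
tcp_pos: [0.6342, 0.0238, 0.091]
ee_rot: [[0.767, -0.642, 0.003], [-0.642, -0.767, 0.0], [0.003, -0.002, -1.0]]
wrist_force: [-6.6, 3.9, 11.7]
gripper_width: 0.332
gripper_force: 30.0
```

Run:
```python
from h import *
s=r.sense();print(s["tcp_pos"],s["wrist_force"],s["moment"])
```

```text
[0.63419259 0.02383731 0.09097386] [-6.59146146  3.86402536 11.66875508] [1.39151918 1.98660908 0.02368335]
```

It stopped hard at about 16 N, 13.5 mm below the coupling contact, so it is seated. I'll release and rise.

>>> apply_moves(
  moves=[
    [[0, 0, 0], 0],
    [[0, 0, 0], 0],
    [[0, 0, 0], 0],
    [[0, 0, 0], 0],
    [[0, 0, 0], 0],
  ],
  hand=0.07,
)

```text
time_s: 16.87
tcp_pos: [0.6334, 0.0231, 0.0868]
ee_rot: [[0.766, -0.643, -0.0], [-0.643, -0.766, -0.0], [0.0, 0.0, -1.0]]
wrist_force: [-0.1, 0.0, -0.5]
gripper_width: 0.63
gripper_force: 0.0
```

>>> apply_moves(
  moves=[
    [[0, 0, 0], 0],
    [[0, 0, -0.02], 0],
    [[0, 0, -0.03], 0],
    [[0, 0, -0.03], 0],
    [[0, 0, -0.03], 0],
  ],
)

```text
time_s: 17.28
tcp_pos: [0.6331, 0.0232, 0.198]
ee_rot: [[0.766, -0.643, -0.001], [-0.643, -0.766, -0.001], [-0.0, 0.001, -1.0]]
wrist_force: [0.8, 0.9, 0.2]
gripper_width: 0.799
gripper_force: 0.0
```

>>> apply_moves(
  moves=[
    [[0, 0, -0.02], 0],
    [[0, 0, 0], 0],
    [[0, 0, 0], 0],
  ],
)

```text
time_s: 17.53
tcp_pos: [0.6339, 0.0235, 0.2184]
ee_rot: [[0.766, -0.643, 0.003], [-0.643, -0.766, 0.001], [0.002, -0.003, -1.0]]
wrist_force: [0.2, 1.2, -0.5]
gripper_width: 0.804
gripper_force: 0.0
```

Run:
```python
from h import *
s=r.sense();print(s["tcp_pos"],s["wrist_force"])
for n in("scene","top","wrist"):
    p=imaging.capture(n);cv2.imwrite(f"pics/{n}7.png",p["frame"])
    print(n,"expected seated flange",proj(p,[.634,.0235,.076]),"grip",proj(p,[.634,.0235,.106]),"top",proj(p,[.634,.0235,.151]))
    for t in ("reamer_grip","reamer_flange","reamer","slot_mouth","wedge","wedge_tip"):
        for o in models.place_of(p,t)[:3]:
            uv=np.array(o["at"])*[560,420];print(t,round(o["confidence"],2),uv.round(1),atz(p,uv,0).round(4))
```

```text
[0.63391729 0.02354031 0.21842272] [ 0.18464109  1.1513078  -0.50838077]
scene expected seated flange [301.70906864 195.1883476 ] grip [302.23235793 187.22808128] top [303.04510771 174.86454773]
reamer_grip 0.66 [301.7 184.4] [ 0.7486  0.1363 -0.    ]
reamer_grip 0.65 [161.5 167.2] [0.4392 0.5349 0.    ]
reamer_grip 0.16 [299.3 201.9] [0.6754 0.0717 0.    ]
reamer_flange 0.9 [158. 174.] [ 0.4079  0.5057 -0.    ]
reamer_flange 0.64 [301.9 195. ] [ 0.7075  0.0928 -0.    ]
reamer 0.87 [302.4 210.4] [0.6525 0.0337 0.    ]
reamer 0.64 [163.6 188.3] [ 0.3793  0.4202 -0.    ]
reamer 0.36 [329.9 290.7] [ 0.476  -0.2512  0.    ]
slot_mouth 0.73 [293.9 214.6] [ 0.6176  0.0361 -0.    ]
slot_mouth 0.47 [329.9 291.3] [ 0.4745 -0.2527  0.    ]
wedge 0.78 [328.  290.8] [ 0.4719 -0.2483  0.    ]
wedge 0.33 [264.1 173.6] [0.6925 0.2683 0.    ]
wedge_tip 0.75 [363.2 258.5] [ 0.6339 -0.2316  0.    ]
top expected seated flange [265.18820509 173.54368126] grip [264.95783087 171.316819  ] top [264.59401473 167.80006958]
reamer_grip 0.54 [119.  264.9] [0.3791 0.4424 0.    ]
reamer_grip 0.53 [265.3 169.2] [
[... 236 characters left out ...]
_mouth 0.77 [262.3 190.1] [0.6003 0.0332 0.    ]
slot_mouth 0.71 [264.7 173.6] [0.6496 0.0267 0.    ]
wedge 0.86 [361.  235.7] [ 0.4686 -0.2539  0.    ]
wedge_tip 0.98 [353.3 183.2] [ 0.6228 -0.2336  0.    ]
wedge_tip 0.63 [359.5 233.8] [ 0.474  -0.2497  0.    ]
wrist expected seated flange [273.1126082 191.7751657] grip [273.07809322 197.99469788] top [273.01201727 209.9014548 ]
reamer_grip 0.94 [273.6 197.6] [0.616  0.0379 0.    ]
reamer_flange 0.71 [272.6 193.4] [0.6211 0.0353 0.    ]
reamer 0.88 [272.2 185.6] [0.6292 0.0291 0.    ]
slot_mouth 0.83 [283.9 200.8] [0.6042 0.0304 0.    ]
wedge 0.98 [533.6 138. ] [ 0.4668 -0.2564  0.    ]
wedge_tip 0.61 [447.7  44.8] [ 0.6247 -0.232   0.    ]
```

>>> apply_moves(
  moves=[
    [[0, 0, 0], -7],
    [[0, 0, 0], -7],
    [[0, 0, 0], -7],
    [[0, 0, 0], -7],
    [[0, 0, 0], -7],
  ],
)

```text
time_s: 19.0
tcp_pos: [0.6333, 0.0234, 0.2172]
ee_rot: [[0.997, -0.082, 0.0], [-0.082, -0.997, 0.0], [0.0, -0.0, -1.0]]
wrist_force: [-1.1, -1.0, -0.1]
gripper_width: 0.803
gripper_force: 0.0
```

>>> apply_moves(
  moves=[
    [[0, 0, 0], -7],
    [[0, 0, 0], -6],
    [[-0.01, 0.012, 0], 0],
    [[-0.02, 0.025, 0], 0],
    [[-0.022, 0.028, 0], 0],
  ],
)

```text
time_s: 19.42
tcp_pos: [0.5903, -0.0483, 0.2167]
ee_rot: [[0.99, 0.139, -0.001], [0.139, -0.99, -0.0], [-0.001, 0.0, -1.0]]
wrist_force: [-0.1, -0.2, 0.4]
gripper_width: 0.806
gripper_force: 0.0
```

>>> apply_moves(
  moves=[
    [[-0.022, 0.028, 0], 0],
    [[-0.022, 0.028, 0], 0],
    [[-0.022, 0.028, 0], 0],
    [[-0.022, 0.028, 0], 0],
    [[-0.022, 0.028, 0], 0],
  ],
)

```text
time_s: 19.83
tcp_pos: [0.4996, -0.2036, 0.2175]
ee_rot: [[0.991, 0.137, 0.0], [0.137, -0.991, -0.0], [0.0, 0.0, -1.0]]
wrist_force: [0.5, -0.3, -0.1]
gripper_width: 0.807
gripper_force: 0.0
```

>>> apply_moves(
  moves=[
    [[-0.022, 0.028, 0], 0],
    [[-0.018, 0.02, 0], 0],
    [[0, 0, 0], 0],
    [[0, 0, 0], 0],
  ],
)

```text
time_s: 20.17
tcp_pos: [0.467, -0.2564, 0.2174]
ee_rot: [[0.991, 0.134, 0.0], [0.134, -0.991, -0.0], [0.0, 0.0, -1.0]]
wrist_force: [0.2, -0.1, -0.3]
gripper_width: 0.806
gripper_force: 0.0
```

Run:
```python
from h import *
p=imaging.capture("wrist");s=r.sense();cv2.imwrite("pics/w8.png",p["frame"])
R=np.array(s["ee_rot"]);print(s["tcp_pos"],R.round(3).tolist())
for t,z in (("wedge",0),("wedge_tip",0)):
    for o in models.place_of(p,t)[:2]:
        uv=np.array(o["at"])*[560,420];X=atz(p,uv,z);print(t,round(o["confidence"],2),uv.round(1),X.round(4),totool(s,X-s["tcp_pos"]).round(4))
c=models.cut_out(p,"wedge");m=c[0]["region"];print(c[0]["confidence"],m.sum())
g=p["frame"].copy();g[m]=(0.5*g[m]+[0,0,127]).astype(np.uint8)
cv2.imwrite("pics/w8m.png",g)
# dark handle pixels
gray=cv2.cvtColor(p["frame"],cv2.COLOR_BGR2GRAY);d=(m&(gray<60)).astype(np.uint8)
print("dark",cv2.minAreaRect(np.argwhere(d)[:,::-1].astype(np.float32)),"all",cv2.minAreaRect(np.argwhere(m)[:,::-1].astype(np.float32)))
```

```text
[ 0.46771322 -0.25570678  0.21738101] [[0.991, 0.136, 0.001], [0.136, -0.991, -0.0], [0.001, 0.0, -1.0]]
wedge 0.74 [274.1 178.5] [ 0.4692 -0.2566  0.    ] [0.0012 0.001  0.2174]
wedge 0.5 [38.3 25.1] [0.6078 0.0328 0.    ] [ 0.1779 -0.2668  0.2174]
0.7 2257
dark ((273.5, 123.0), (19.0, 160.0), -0.0) all ((273.5, 125.5), (165.0, 31.0), 90.0)
```

View pics/w8m.png

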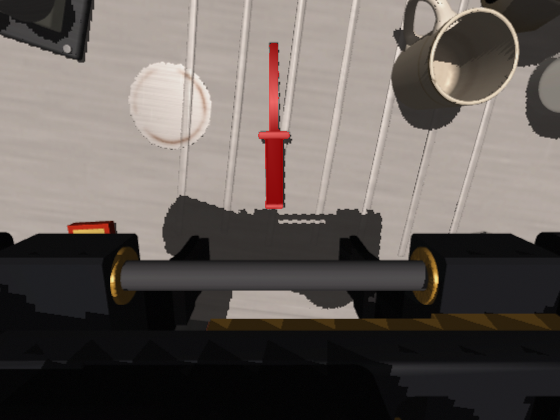

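The mask covers the whole wedge: tip at (273,43), guard at (274,135), handle end at (274,208). It lines up with the tool. I'll refine the numbers.

Run:
```python
from h import *
p=imaging.capture("wrist");s=r.sense()
m=models.cut_out(p,"wedge")[0]["region"];ys,xs=np.nonzero(m)
for y in (45,60,90,115,133,137,150,180,200): 
    c=xs[ys==y]
    if len(c): print(y,c.min(),c.max(),c.mean())
print(ys.min(),ys.max())
f=lambda u,v,z:totool(s,atz(p,(u,v),z)-s["tcp_pos"])[:2].round(4)
print("tip",f(xs[ys==ys.min()].mean(),ys.min(),.005),"rear top",f(274,ys.max(),.032),"rear bot",f(274,ys.max(),0))
print("blade ctr",f(xs[ys==60].mean(),60,.008),f(xs[ys==115].mean(),115,.016),"handle",f(xs[ys==150].mean(),150,.032),f(xs[ys==200].mean(),200,.032))
t=imaging.capture("top");d=models.place_of(t,"wedge_tip")[0];print(totool(s,atz(t,np.array(d["at"])*[560,420],0)-s["tcp_pos"]))
```

```text
45 271 279 275.0
60 271 279 275.0
90 271 279 275.0
115 271 279 275.0
133 262 289 275.5
137 260 290 275.0
150 267 283 275.0
180 267 283 275.0
200 267 283 275.0
44 210
tip [0.1573 0.0022] rear top [-0.031   0.0002] rear bot [-0.0394  0.0003]
blade ctr [0.1399 0.0016] [0.0792 0.0015] handle [0.0401 0.0014] [-0.0187  0.0014]Traceback (most recent call last):
  File "<stdin>", line 11, in <module>
IndexError: list index out of range
```

>>> apply_moves(
  moves=[
    [[0, 0.0015, 0.035], 0],
    [[0, 0, 0.04], 0],
    [[0, 0, 0.04], 0],
    [[0, 0, 0.035], 0],
    [[0, 0, 0.025], 0],
  ],
)

```text
time_s: 20.98
tcp_pos: [0.467, -0.2557, 0.039]
ee_rot: [[0.99, 0.139, -0.004], [0.139, -0.99, 0.001], [-0.004, -0.002, -1.0]]
wrist_force: [-0.1, -0.6, -0.6]
gripper_width: 0.805
gripper_force: 0.0
```

>>> apply_moves(
  moves=[
    [[0, 0, 0.015], 0],
    [[0, 0, 0.01], 0],
    [[0, 0, 0.007], 0],
    [[0, 0, 0.005], 0],
    [[0, 0, 0], 0],
  ],
)

```text
time_s: 21.4
tcp_pos: [0.4687, -0.2565, 0.0049]
ee_rot: [[0.99, 0.139, -0.0], [0.139, -0.99, 0.0], [-0.0, -0.0, -1.0]]
wrist_force: [-0.7, -0.1, 0.5]
gripper_width: 0.805
gripper_force: 0.0
```

>>> apply_moves(
  moves=[
    [[0, 0, 0], 0],
    [[0, 0, 0], 0],
    [[0, 0, 0], 0],
    [[0, 0, 0], 0],
    [[0, 0, 0], 0],
  ],
  hand=0,
)

```text
time_s: 21.82
tcp_pos: [0.4688, -0.2567, 0.0057]
ee_rot: [[0.99, 0.139, 0.001], [0.139, -0.99, -0.0], [0.001, 0.0, -1.0]]
wrist_force: [-0.9, 0.6, -1.2]
gripper_width: 0.51
gripper_force: 0.0
```

>>> apply_moves(
  moves=[
    [[0, 0, 0], 0],
    [[0, 0, 0], 0],
    [[0, 0, 0], 0],
    [[0, 0, 0], 0],
  ],
)

```text
time_s: 22.15
tcp_pos: [0.4685, -0.2566, 0.0052]
ee_rot: [[0.99, 0.139, -0.0], [0.139, -0.99, 0.0], [-0.0, -0.0, -1.0]]
wrist_force: [-0.1, 1.0, 0.8]
gripper_width: 0.218
gripper_force: 30.1
```

>>> apply_moves(
  moves=[
    [[0, 0, -0.01], 0],
    [[0, 0, -0.03], 0],
    [[0, 0, -0.03], 0],
    [[0, 0, 0], 0],
  ],
)

```text
time_s: 22.48
tcp_pos: [0.4724, -0.258, 0.081]
ee_rot: [[0.99, 0.14, 0.01], [0.14, -0.99, -0.004], [0.01, 0.005, -1.0]]
wrist_force: [2.6, -0.2, -1.6]
gripper_width: 0.216
gripper_force: 30.0
```

Run:
```python
from h import *
s=r.sense();print(s["tcp_pos"],s["wrist_force"],s["moment"])
for n,(x0,y0,x1,y1) in (("top",(215,145,300,205)),("scene",(255,155,340,250))):
    p=imaging.capture(n);g=cv2.cvtColor(p["frame"],cv2.COLOR_BGR2GRAY)[y0:y1,x0:x1]
    g=cv2.resize(g,None,fx=4,fy=4,interpolation=cv2.INTER_CUBIC)
    L=cv2.createLineSegmentDetector().detect(g)[0][:,0]/4+[x0,y0,x0,y0]
    for l in L:
        a,b=atz(p,l[:2],.012),atz(p,l[2:],.012);d=b-a
        if np.hypot(*d[:2])>.035: print(n,l.round(1),a[:2].round(4),b[:2].round(4),"len",np.hypot(*d[:2]).round(3),"ang",np.degrees(np.arctan2(d[1],d[0])).round(1))
    for t,z in (("slot_mouth",.012),("drive",0),("wedge_tip",.07)):
        for o in models.place_of(p,t)[:1]:
            print(t,round(o["confidence"],2),atz(p,np.array(o["at"])*[560,420],z).round(4))
```

```text
[ 0.47243656 -0.25796819  0.08098672] [ 2.56565411 -0.19496084 -1.61310154] [-0.10393423 -0.3761786   0.01562842]
top [265.7 161.8 284.4 165.1] [0.6824 0.024 ] [ 0.6728 -0.031 ] len 0.056 ang -99.9
top [250.5 158.8 265.6 161.9] [0.691  0.0685] [0.6821 0.0242] len 0.045 ang -101.3
top [229.8 157.3 225.6 177.6] [0.6951 0.1292] [0.6342 0.1402] len 0.062 ang 169.8
top [225.9 179.7 247.3 183.6] [0.628  0.1392] [0.6169 0.0767] len 0.063 ang -100.0
top [249.3 182.3 251.8 167.5] [0.6209 0.0709] [0.6649 0.0644] len 0.045 ang -8.4
top [248.7 192.  264.3 194.8] [0.5924 0.0722] [0.5842 0.0268] len 0.046 ang -100.2
slot_mouth 0.59 [0.5937 0.0313 0.012 ]
drive 0.98 [0.6299 0.0279 0.    ]
wedge_tip 0.52 [ 0.6255 -0.2308  0.07  ]
scene [316.3 209.9 323.6 203.8] [ 0.6768 -0.0028] [0.7167 0.0034] len 0.04 ang 8.9
scene [323.5 204.2 324.7 182.9] [0.7149 0.0023] [0.8021 0.0803] len 0.117 ang 41.8
scene [275.8 207.7 267.9 200.2] [0.5873 0.088 ] [0.5935 0.1331] len 0.046 ang 82.1
scene [297.9 231.7 292.  224.5] [ 0.5622 -0.0392] [ 0.5711 -0.0041] len 0.036 ang 75.9
scene [302.9 161.  294.4 155.9] [0.84   
[... 882 characters left out ...]
ene [276.3 186.5 284.8 194.8] [0.6634 0.1711] [0.6541 0.1187] len 0.053 ang -100.0
scene [301.7 161.8 311.6 167.8] [0.8331 0.2244] [0.8333 0.1738] len 0.051 ang -89.8
scene [284.5 195.6 295.3 191.5] [0.6503 0.1163] [0.6929 0.1097] len 0.043 ang -8.8
scene [258.2 166.5 268.4 169.2] [0.6937 0.3021] [0.7106 0.266 ] len 0.04 ang -65.0
scene [299.7 219.9 310.5 211.9] [ 0.6035 -0.0038] [0.6559 0.002 ] len 0.053 ang 6.4
scene [314.4 169.4 323.1 174.7] [0.8333 0.1602] [0.8334 0.1179] len 0.042 ang -89.9
scene [282.1 211.3 295.1 224.6] [0.5903 0.0615] [ 0.5777 -0.0107] len 0.073 ang -99.9
slot_mouth 0.57 [0.6104 0.0338 0.012 ]
drive 0.92 [0.6362 0.0301 0.    ]
wedge_tip 0.68 [ 0.6207 -0.2305  0.07  ]
```

>>> apply_moves(
  moves=[
    [[0, 0, 0], 6],
    [[0, 0, 0], 6],
    [[0, 0, 0], 6],
    [[-0.005, -0.017, 0], 0],
    [[-0.01, -0.034, 0], 0],
  ],
)

```text
time_s: 23.3
tcp_pos: [0.4632, -0.2052, 0.0743]
ee_rot: [[0.984, -0.178, -0.0], [-0.178, -0.984, -0.001], [-0.0, 0.001, -1.0]]
wrist_force: [0.7, 0.9, -3.8]
gripper_width: 0.217
gripper_force: 30.0
```

>>> apply_moves(
  moves=[
    [[-0.01, -0.034, 0], 0],
    [[-0.01, -0.034, 0], 0],
    [[-0.01, -0.034, 0], 0],
    [[-0.01, -0.034, 0], 0],
    [[-0.01, -0.034, 0], 0],
  ],
)

```text
time_s: 23.72
tcp_pos: [0.4423, -0.0262, 0.0747]
ee_rot: [[0.985, -0.175, -0.001], [-0.175, -0.985, -0.0], [-0.001, 0.0, -1.0]]
wrist_force: [1.2, 1.7, -4.1]
gripper_width: 0.214
gripper_force: 30.0
```

>>> apply_moves(
  moves=[
    [[-0.01, -0.034, 0], 0],
    [[-0.01, -0.034, 0], 0],
    [[-0.007, -0.0155, 0], 0],
    [[0, 0, 0], 0],
    [[0, 0, 0], 0],
  ],
)

```text
time_s: 24.13
tcp_pos: [0.4306, 0.06, 0.0748]
ee_rot: [[0.985, -0.172, -0.001], [-0.172, -0.985, -0.0], [-0.001, 0.001, -1.0]]
wrist_force: [-0.9, 0.1, -3.5]
gripper_width: 0.212
gripper_force: 30.0
```

>>> apply_moves(
  moves=[
    [[0, 0, 0], 0],
    [[0, 0, 0], 0],
    [[0, 0, 0], 0],
  ],
)

```text
time_s: 24.38
tcp_pos: [0.431, 0.0583, 0.075]
ee_rot: [[0.984, -0.176, -0.001], [-0.176, -0.984, -0.0], [-0.0, 0.0, -1.0]]
wrist_force: [0.3, 1.0, -2.9]
gripper_width: 0.209
gripper_force: 30.0
```

Run:
```python
from h import *
p=imaging.capture("wrist");s=r.sense();R=np.array(s["ee_rot"]);T=s["tcp_pos"];cv2.imwrite("pics/w9.png",p["frame"])
print(T,np.degrees(np.arctan2(R[1,0],R[0,0])),R[2],s["wrist_force"],s["moment"],s["gripper_width"])
B=np.array([.6338,.0235]);u=np.array([.9848,-.1736]);v=np.array([.1736,.9848]);print("TCP in drive",(T[:2]-B)@u,(T[:2]-B)@v)
def D(X):return ((X[:2]-B)@u).round(4),((X[:2]-B)@v).round(4)
for t,z in (("wedge_tip",T[2]-.005),("slot_mouth",.012),("drive",0),("reamer_flange",.076),("reamer_grip",.106)):
    for o in models.place_of(p,t)[:1]:
        uv=np.array(o["at"])*[560,420];print(t,round(o["confidence"],2),uv.round(1),D(atz(p,uv,z)))
m=models.cut_out(p,"wedge")
if m:
    m=m[0]["region"];ys,xs=np.nonzero(m);print("mask",ys.min(),ys.max())
    for y in range(ys.min()+2,ys.max(),15):
        c=xs[ys==y]; print(y,c.min(),c.max(),D(atz(p,(c.mean(),y),T[2]+.005)))
```

```text
[0.43100946 0.05840705 0.07499077] -10.134875734965924 [-3.42111633e-04  2.95291492e-04 -9.99999898e-01] [ 0.08350902 -0.84395133 -3.94312283] [0.01195066 0.06978688 0.0018008 ] 0.20993839209543905
TCP in drive -0.20576799164448226 -0.0008279718517183564
mask 0 307
2 264 282 (np.float64(-0.0781), np.float64(-0.0008))
17 264 282 (np.float64(-0.0849), np.float64(-0.0008))
32 265 282 (np.float64(-0.0918), np.float64(-0.001))
47 264 281 (np.float64(-0.0989), np.float64(-0.0004))
62 264 281 (np.float64(-0.1061), np.float64(-0.0004))
77 265 282 (np.float64(-0.1135), np.float64(-0.0009))
92 264 282 (np.float64(-0.1211), np.float64(-0.0006))
107 264 282 (np.float64(-0.1288), np.float64(-0.0006))
122 265 282 (np.float64(-0.1367), np.float64(-0.0008))
137 265 282 (np.float64(-0.1448), np.float64(-0.0008))
152 239 308 (np.float64(-0.153), np.float64(-0.0008))
167 255 292 (np.float64(-0.1615), np.float64(-0.0007))
182 255 291 (np.float64(-0.1702), np.float64(-0.0004))
197 256 292 (np.float64(-0.179), np.float64(-0.001))
212 255 291 (np.float64(-0.1881), np.float64(-0.0004))
227 255 290 (np.float64(-0.1974), np.float64(-0.0))
242 257 290 (np.float64(-0.2069), np.float64(-0.0006))
257 257 290 (np.float64(-0.2167), np.float64(-0.0006))Traceback (most recent call last):
  File "<stdin>", line 13, in <module>
    return umr_minimum(a, axis, None, out, keepdims, initial, where)
ValueError: zero-size array to reduction operation minimum which has no identity
```

>>> apply_moves(
  moves=[
    [[0, -0.0008, 0.015], 0],
    [[0, 0, 0.02], 0],
    [[0, 0, 0.013], 0],
    [[0, 0, 0.006], 0],
    [[0, 0, 0], 0],
  ],
)

```text
time_s: 25.15
tcp_pos: [0.4303, 0.0596, 0.02]
ee_rot: [[0.985, -0.174, -0.003], [-0.174, -0.985, -0.002], [-0.002, 0.002, -1.0]]
wrist_force: [0.5, 0.1, -3.0]
gripper_width: 0.216
gripper_force: 30.0
```

>>> apply_moves(
  moves=[
    [[0, 0, 0.002], 0],
    [[0, 0, 0], 0],
    [[0, 0, 0], 0],
  ],
)

```text
time_s: 25.4
tcp_pos: [0.4314, 0.0602, 0.0197]
ee_rot: [[0.985, -0.174, 0.001], [-0.174, -0.985, 0.0], [0.001, -0.001, -1.0]]
wrist_force: [-1.3, 0.2, -4.0]
gripper_width: 0.212
gripper_force: 30.0
```

>>> apply_moves(
  moves=[
    [[0.006, 0, 0], 0],
    [[0.006, 0, 0], 0],
    [[0.004, 0, 0], 0],
    [[0, 0, 0], 0],
  ],
)

```text
time_s: 25.73
tcp_pos: [0.4304, 0.0513, 0.0155]
ee_rot: [[0.983, -0.18, -0.033], [-0.18, -0.984, -0.011], [-0.031, 0.017, -0.999]]
wrist_force: [-24.7, 5.5, 3.4]
gripper_width: 0.216
gripper_force: 30.5
```

Blocked: the tip probably hit the edge of the foot plate. I'll back off, raise and check.

>>> apply_moves(
  moves=[
    [[-0.01, 0, 0], 0],
    [[-0.01, 0, 0], 0],
    [[-0.002, 0, -0.01], 0],
    [[0, 0, -0.02], 0],
    [[0, 0, 0], 0],
  ],
)

```text
time_s: 26.15
tcp_pos: [0.4289, 0.063, 0.0528]
ee_rot: [[0.985, -0.172, 0.01], [-0.172, -0.985, 0.004], [0.009, -0.006, -1.0]]
wrist_force: [1.9, 0.1, -2.4]
gripper_width: 0.218
gripper_force: 29.9
```

```bash
cat > d.py <<'E'
from h import *
p=imaging.capture("wrist");s=r.sense();R=np.array(s["ee_rot"]);T=s["tcp_pos"]
print(T,np.degrees(np.arctan2(R[1,0],R[0,0])),R[2].round(4),s["wrist_force"],s["moment"],s["gripper_width"],s["joints"].round(1))
B=np.array([.6338,.0235]);u=np.array([.9848,-.1736]);v=np.array([.1736,.9848]);print("TCP in drive",(T[:2]-B)@u,(T[:2]-B)@v)
def D(X):return ((X[:2]-B)@u).round(4),((X[:2]-B)@v).round(4)
m=models.cut_out(p,"wedge")
if m:
    m=m[0]["region"];ys,xs=np.nonzero(m);print("mask",ys.min(),ys.max())
    for y in range(ys.min()+2,ys.max(),25):
        c=xs[ys==y]
        if len(c):print(y,c.min(),c.max(),D(atz(p,(c.mean(),y),T[2]+.005)))
for n in ("scene","top"):
    q=imaging.capture(n)
    for t,z in (("wedge_tip",T[2]-.005),("slot_mouth",.012),("reamer_flange",.076)):
        for o in models.place_of(q,t)[:1]:
            uv=np.array(o["at"])*[560,420];print(n,t,round(o["confidence"],2),uv.round(1),D(atz(q,uv,z)))
    for a in (.158,):
        X=T+R[:,0]*a+R[:,2]*.005; print(n,"expected tip px",proj(q,X).round(1),"mouth",proj(q,np.r_[B-.028*u,.012]).round(1))
E
python3 d.py
```

```text
[0.42813921 0.06272981 0.05146375] -9.97309220951261 [ 0.0071 -0.005  -1.    ] [ 0.59604773  0.9601671  -3.73762681] [ 0.05273263  0.10642497 -0.0562558 ] 0.2133767322441166 [ 30.   13.6 -37.2   0.1 -38.7  49.9]
TCP in drive -0.209345043602532 0.002930799657611501
mask 0 308
2 259 277 (np.float64(-0.08), np.float64(0.0065))
27 259 277 (np.float64(-0.0916), np.float64(0.0065))
52 260 278 (np.float64(-0.1036), np.float64(0.006))
77 260 278 (np.float64(-0.116), np.float64(0.0061))
102 261 279 (np.float64(-0.1289), np.float64(0.0055))
127 262 279 (np.float64(-0.1422), np.float64(0.0053))
152 236 306 (np.float64(-0.156), np.float64(0.005))
177 253 290 (np.float64(-0.1703), np.float64(0.0048))
202 253 291 (np.float64(-0.1852), np.float64(0.0045))
227 255 291 (np.float64(-0.2007), np.float64(0.0039))
252 256 290 (np.float64(-0.2167), np.float64(0.0039))
302 255 295 (np.float64(-0.2509), np.float64(0.0026))
scene wedge_tip 0.69 [288.5 212.2] (np.float64(-0.0581), np.float64(-0.0183))
scene slot_mouth 0.74 [291.5 217.1] (np.float64(-0.0394), np.float64(-0.0084))
scene reamer_flange 0.85 [161.3 175.5] (np.float64(-0.329), np.float64(0.3124))
scene expected tip px [286.6 207.3] mouth [293.1 214.4]
top wedge_tip 0.68 [262.6 196.6] (np.float64(-0.0607), np.float64(-0.0032))
top slot_mouth 0.62 [262.1 188.5] (np.float64(-0.0322), np.float64(0.0045))
top reamer_flange 0.84 [118.4 260.4] (np.float64(-0.3102), np.float64(0.3501))
top expected tip px [261.  192.9] mouth [263.9 187.4]
```

Run:
```python
from h import *
s=r.sense();T=s["tcp_pos"];R=np.array(s["ee_rot"]);print(T)
P={n:imaging.capture(n) for n in("scene","top")}
B=np.array([.6338,.0235]);u=np.array([.9848,-.1736]);v=np.array([.1736,.9848])
def tri(a,b):
    (e1,d1),(e2,d2)=ray(P["scene"],a),ray(P["top"],b)
    A=np.c_[d1,-d2];t=np.linalg.lstsq(A,e2-e1,rcond=None)[0];x,y=e1+d1*t[0],e2+d2*t[1];return (x+y)/2,np.linalg.norm(x-y)
px={n:np.array(models.place_of(p,"wedge_tip")[0]["at"])*[560,420] for n,p in P.items()}
X,e=tri(px["scene"],px["top"]);print(px,X.round(4),"gap",e.round(4),"drive",(X[:2]-B)@u,(X[:2]-B)@v,"dist tcp",np.linalg.norm(X-T))
# top: bottom edge check with mask ends
for n,p in P.items():
    m=models.cut_out(p,"wedge")
    if m:
        ys,xs=np.nonzero(m[0]["region"]);print(n,m[0]["confidence"],"rows",ys.min(),ys.max(),"cols",xs.min(),xs.max(),"at min row",xs[ys==ys.min()].mean())
    for pitch in (0,3,6,9):
        a=np.radians(pitch);tip=T+np.r_[u,0]*.158*np.cos(a)-np.r_[0,0,.158*np.sin(a)+.005];print(n,pitch,proj(p,tip).round(1))
```

```text
[0.42504719 0.06096076 0.04867388]
{'scene': array([283.584, 207.48 ]), 'top': array([263.704, 198.702])} [0.5645 0.0276 0.0619] gap 0.0011 drive -0.0689128824700505 -0.008004309318796048 dist tcp 0.14404674648206145
scene 0.91 rows 210 230 cols 229 285 at min row 282.5
scene 0 [286.2 209. ]
scene 3 [286.1 211.2]
scene 6 [285.8 213.3]
scene 9 [285.4 215.5]
top 0.51 rows 164 181 cols 257 273 at min row 264.5
top 0 [261.7 194.3]
top 3 [261.8 194.8]
top 6 [261.8 195.5]
top 9 [261.8 196.3]
```

>>> apply_moves(
  moves=[
    [[0.006, 0.0007, 0], 1.5],
    [[0.008, 0, 0], 0],
    [[0.004, 0, 0], 0],
    [[0, 0, 0], 0],
    [[0, 0, 0], 0],
  ],
)

```text
time_s: 27.37
tcp_pos: [0.4431, 0.0568, 0.049]
ee_rot: [[0.98, -0.201, -0.0], [-0.201, -0.98, -0.0], [-0.0, 0.0, -1.0]]
wrist_force: [0.1, -0.1, -3.4]
gripper_width: 0.209
gripper_force: 29.9
```

```bash
python3 d.py | head -20
```

```text
[0.44268392 0.05677069 0.04894579] -11.570619002866088 [-6.e-04  3.e-04 -1.e+00] [-0.29576934 -0.01432866 -3.24700831] [-0.03872305  0.09945401  0.02457177] 0.21061149576978516 [ 28.3  15.2 -35.2  -0.  -39.6  50.2]
TCP in drive -0.19398690648143266 -0.00041277877797579423
mask 0 308
2 258 278 (np.float64(-0.0658), np.float64(-0.0009))
27 259 278 (np.float64(-0.0772), np.float64(-0.0008))
52 260 278 (np.float64(-0.089), np.float64(-0.0007))
77 261 279 (np.float64(-0.1013), np.float64(-0.0008))
102 261 279 (np.float64(-0.114), np.float64(-0.0004))
127 261 280 (np.float64(-0.1272), np.float64(-0.0003))
152 236 306 (np.float64(-0.1408), np.float64(-0.0001))
177 253 290 (np.float64(-0.155), np.float64(0.0))
202 253 292 (np.float64(-0.1698), np.float64(-0.0001))
227 255 292 (np.float64(-0.1852), np.float64(-0.0002))
252 257 290 (np.float64(-0.2012), np.float64(0.0002))
302 255 294 (np.float64(-0.2353), np.float64(0.0006))
scene wedge_tip 0.95 [289.  209.4] (np.float64(-0.0479), np.float64(-0.0054))
scene slot_mouth 0.61 [292.  216.5] (np.float64(-0.0366), np.float64(-0.0068))
scene reamer_flange 0.9 [163.9 175.4] (np.float64(-0.3215), np.float64(0.3089))
scene expected tip px [292.2 208.1] mouth [293.1 214.4]
top wedge_tip 0.64 [264.9 189.6] (np.float64(-0.0393), np.float64(-0.0058))
```

>>> apply_moves(
  moves=[
    [[0, -0.0006, 0.008], -0.3],
    [[0, 0, 0.008], 0],
    [[0, 0, 0.005], 0],
    [[0, 0, 0], 0],
    [[0, 0, 0], 0],
  ],
)

```text
time_s: 28.28
tcp_pos: [0.4425, 0.0573, 0.0275]
ee_rot: [[0.981, -0.195, -0.002], [-0.195, -0.981, -0.001], [-0.001, 0.001, -1.0]]
wrist_force: [1.3, -0.7, -2.8]
gripper_width: 0.212
gripper_force: 29.9
```

>>> apply_moves(
  moves=[
    [[0, 0, 0.003], 0],
    [[0, 0, 0.003], 0],
    [[0, 0, 0.002], 0],
    [[0, 0, 0], 0],
    [[0, 0, 0], 0],
  ],
)

```text
time_s: 28.7
tcp_pos: [0.443, 0.0576, 0.0201]
ee_rot: [[0.981, -0.195, 0.0], [-0.195, -0.981, -0.0], [0.0, 0.0, -1.0]]
wrist_force: [-0.3, -0.1, -3.0]
gripper_width: 0.215
gripper_force: 29.9
```

>>> apply_moves(
  moves=[
    [[0, 0, 0.0015], 0],
    [[0, 0, 0], 0],
    [[0, 0, 0], 0],
  ],
)

```text
time_s: 28.95
tcp_pos: [0.4431, 0.0576, 0.0187]
ee_rot: [[0.981, -0.195, 0.0], [-0.195, -0.981, 0.0], [0.0, -0.0, -1.0]]
wrist_force: [0.2, 0.5, -2.1]
gripper_width: 0.213
gripper_force: 29.9
```

```bash
python3 d.py | head -2
```

```text
[0.44304932 0.0576201  0.01874331] -11.23132047909022 [ 3.e-04 -2.e-04 -1.e+00] [-0.00666384  0.01765705 -2.42278764] [-3.39183527e-02 -7.39436319e-02  2.87255983e-06] 0.21323257057424996 [ 28.4  18.3 -37.    0.  -34.7  50.4]
TCP in drive -0.1937745153642797 0.00048715653113039074
```

>>> apply_moves(
  moves=[
    [[0.003, 0, 0], 0],
    [[0.003, 0, 0], 0],
    [[0, 0, 0], 0],
    [[0, 0, 0], 0],
  ],
)

```text
time_s: 29.78
tcp_pos: [0.4491, 0.0564, 0.0186]
ee_rot: [[0.981, -0.195, 0.0], [-0.195, -0.981, 0.0], [0.0, -0.0, -1.0]]
wrist_force: [-0.2, 0.7, -2.4]
gripper_width: 0.214
gripper_force: 29.9
```

>>> apply_moves(
  moves=[
    [[0.002, 0, 0], 0],
    [[0.002, 0, 0], 0],
    [[0, 0, 0], 0],
    [[0, 0, 0], 0],
  ],
)

```text
time_s: 30.12
tcp_pos: [0.4529, 0.0556, 0.0187]
ee_rot: [[0.981, -0.195, 0.0], [-0.195, -0.981, 0.0], [0.0, -0.0, -1.0]]
wrist_force: [0.5, -0.5, -2.6]
gripper_width: 0.214
gripper_force: 29.9
```

```bash
python3 d.py | head -2
```

```text
[0.45278643 0.0555994  0.01864235] -11.239832614588027 [ 1.e-04 -0.e+00 -1.e+00] [-0.47992833 -0.6321451  -2.47293306] [-0.00644388 -0.08423458 -0.01653246] 0.21165317223651336 [ 27.5  19.  -35.8   0.  -35.2  51.3]
TCP in drive -0.18383462243601592 0.000187527852463097
```

>>> apply_moves(
  moves=[
    [[0.003, -0.0001, 0], 0],
    [[0.003, -0.0001, 0], 0],
    [[0.002, 0, 0], 0],
    [[0, 0, 0], 0],
  ],
)

```text
time_s: 30.95
tcp_pos: [0.4614, 0.0544, 0.0187]
ee_rot: [[0.981, -0.195, 0.001], [-0.195, -0.981, 0.0], [0.001, -0.0, -1.0]]
wrist_force: [0.5, 0.2, -2.5]
gripper_width: 0.216
gripper_force: 29.9
```

>>> apply_moves(
  moves=[
    [[0.004, -0.0001, 0], 0],
    [[0.004, -0.0001, 0], 0],
    [[0.002, 0, 0], 0],
    [[0, 0, 0], 0],
  ],
)

```text
time_s: 31.28
tcp_pos: [0.4713, 0.0526, 0.0187]
ee_rot: [[0.981, -0.195, 0.001], [-0.195, -0.981, 0.0], [0.001, -0.0, -1.0]]
wrist_force: [0.8, -0.5, -2.4]
gripper_width: 0.213
gripper_force: 29.9
```

>>> apply_moves(
  moves=[
    [[0.004, -0.0001, 0.0005], 0],
    [[0.004, -0.0001, 0], 0],
    [[0.002, 0, 0], 0],
    [[0, 0, 0], 0],
  ],
)

```text
time_s: 31.62
tcp_pos: [0.4811, 0.0508, 0.0182]
ee_rot: [[0.981, -0.195, 0.001], [-0.195, -0.981, 0.0], [0.001, -0.0, -1.0]]
wrist_force: [-0.6, 0.0, -2.4]
gripper_width: 0.214
gripper_force: 29.9
```

```bash
python3 d.py | head -18
```

```text
[0.48069607 0.05077724 0.01814328] -11.248591616621212 [ 3.e-04 -2.e-04 -1.e+00] [-0.53028079 -0.56567079 -2.36752113] [ 0.02515049 -0.03701599 -0.01857473] 0.21295190449403623 [ 25.3  21.1 -32.1   0.  -36.7  53.4]
TCP in drive -0.1555120781325246 0.00028378766878716944
mask 2 306
4 259 277 (np.float64(-0.0282), np.float64(0.0006))
29 260 278 (np.float64(-0.0396), np.float64(0.0004))
54 260 278 (np.float64(-0.0515), np.float64(0.0007))
79 261 279 (np.float64(-0.0638), np.float64(0.0005))
104 261 279 (np.float64(-0.0765), np.float64(0.0008))
129 262 279 (np.float64(-0.0898), np.float64(0.0008))
154 236 306 (np.float64(-0.1035), np.float64(0.0009))
179 253 290 (np.float64(-0.1177), np.float64(0.001))
204 254 291 (np.float64(-0.1326), np.float64(0.0008))
229 256 291 (np.float64(-0.148), np.float64(0.0005))
254 258 290 (np.float64(-0.164), np.float64(0.0006))
304 256 292 (np.float64(-0.1982), np.float64(0.0013))
scene wedge_tip 0.74 [210.9 194.8] (np.float64(-0.2049), np.float64(0.2178))
scene slot_mouth 0.76 [293.1 214.7] (np.float64(-0.0288), np.float64(-0.0013))
scene reamer_flange 0.85 [301.6 194.5] (np.float64(0.0019), np.float64(0.003))
```

The tip is about 30 mm into the slot and runs straight. I'll keep driving it in.

>>> apply_moves(
  moves=[
    [[0.004, -0.0001, 0.0004], 0],
    [[0.003, -0.0001, 0], 0],
    [[0.003, 0, 0], 0],
    [[0, 0, 0], 0],
  ],
)

```text
time_s: 32.45
tcp_pos: [0.4912, 0.0491, 0.0178]
ee_rot: [[0.981, -0.195, 0.001], [-0.195, -0.981, 0.0], [0.001, -0.0, -1.0]]
wrist_force: [-0.8, -0.4, -2.9]
gripper_width: 0.205
gripper_force: 29.9
```

>>> apply_moves(
  moves=[
    [[0.003, -0.0001, 0], 0],
    [[0.003, -0.0001, 0], 0],
    [[0.003, 0, 0], 0],
    [[0, 0, 0], 0],
  ],
)

```text
time_s: 32.78
tcp_pos: [0.4988, 0.0472, 0.0174]
ee_rot: [[0.981, -0.195, -0.001], [-0.195, -0.981, -0.0], [-0.001, 0.001, -1.0]]
wrist_force: [-0.9, -0.5, -3.0]
gripper_width: 0.216
gripper_force: 29.9
```

>>> apply_moves(
  moves=[
    [[0.003, -0.0001, 0], 0],
    [[0.003, -0.0001, 0], 0],
    [[0.002, 0, 0], 0],
    [[0, 0, 0], 0],
  ],
)

```text
time_s: 33.12
tcp_pos: [0.5064, 0.0458, 0.0174]
ee_rot: [[0.981, -0.195, -0.002], [-0.195, -0.981, -0.0], [-0.001, 0.001, -1.0]]
wrist_force: [-2.6, 1.0, -2.7]
gripper_width: 0.215
gripper_force: 29.9
```

>>> apply_moves(
  moves=[
    [[0.003, -0.0001, 0], 0],
    [[0.003, -0.0001, 0], 0],
    [[0.003, 0, 0], 0],
    [[0, 0, 0], 0],
  ],
)

```text
time_s: 33.45
tcp_pos: [0.5148, 0.0441, 0.0173]
ee_rot: [[0.981, -0.195, -0.003], [-0.195, -0.981, -0.001], [-0.002, 0.001, -1.0]]
wrist_force: [-3.6, 0.5, -3.9]
gripper_width: 0.21
gripper_force: 29.9
```

>>> apply_moves(
  moves=[
    [[0.003, -0.0001, 0], 0],
    [[0.003, -0.0001, 0], 0],
    [[0.003, 0, 0], 0],
    [[0, 0, 0], 0],
  ],
)

```text
time_s: 33.78
tcp_pos: [0.5224, 0.0423, 0.0172]
ee_rot: [[0.981, -0.195, -0.005], [-0.196, -0.981, -0.001], [-0.005, 0.002, -1.0]]
wrist_force: [-4.8, 0.5, -1.8]
gripper_width: 0.214
gripper_force: 29.9
```

```bash
python3 d.py | head -18
```

```text
[0.52287325 0.04246762 0.01726021] -11.27231061954455 [-0.0035  0.0016 -1.    ] [-4.76830389  0.17010693 -2.72911449] [ 0.1631518   1.45102627 -0.06731588] 0.21418838206103252 [ 22.4  24.4 -26.2  -0.1 -39.6  56.4]
TCP in drive -0.112533438760079 -0.000577571409086415
mask 94 306
96 261 280 (np.float64(-0.0303), np.float64(-0.0008))
121 261 280 (np.float64(-0.0434), np.float64(-0.0005))
146 235 307 (np.float64(-0.0569), np.float64(-0.0004))
171 252 291 (np.float64(-0.071), np.float64(-0.0004))
196 254 291 (np.float64(-0.0856), np.float64(-0.0006))
221 253 292 (np.float64(-0.1008), np.float64(-0.0002))
246 258 290 (np.float64(-0.1167), np.float64(-0.0007))
296 255 293 (np.float64(-0.1505), np.float64(0.0))
scene wedge_tip 0.27 [299.5 214.6] (np.float64(-0.0117), np.float64(-0.0112))
scene slot_mouth 0.86 [295.7 214.6] (np.float64(-0.0217), np.float64(-0.005))
scene reamer_flange 0.81 [301.8 192.6] (np.float64(0.0077), np.float64(0.0107))
scene expected tip px [313.2 207.7] mouth [293.1 214.4]
top slot_mouth 0.73 [264.7 192.9] (np.float64(-0.0436), np.float64(-0.0054))
top reamer_flange 0.72 [262.4 172.3] (np.float64(0.0023), np.float64(0.0083))
top expected tip px [269.9 163.4] mouth [263.9 187.4]
```

>>> apply_moves(
  moves=[
    [[0.003, -0.0002, 0], 0],
    [[0.003, -0.0002, 0], 0],
    [[0.003, 0, 0], 0],
    [[0, 0, 0], 0],
  ],
)

```text
time_s: 34.62
tcp_pos: [0.5327, 0.0412, 0.0174]
ee_rot: [[0.981, -0.195, -0.002], [-0.195, -0.981, -0.001], [-0.002, 0.001, -1.0]]
wrist_force: [-3.7, -0.1, -3.8]
gripper_width: 0.212
gripper_force: 29.9
```

>>> apply_moves(
  moves=[
    [[0.003, -0.0002, 0], 0],
    [[0.003, -0.0001, 0], 0],
    [[0.003, 0, 0], 0],
    [[0, 0, 0], 0],
  ],
)

```text
time_s: 34.95
tcp_pos: [0.5437, 0.0402, 0.0178]
ee_rot: [[0.981, -0.195, 0.002], [-0.195, -0.981, 0.0], [0.002, -0.001, -1.0]]
wrist_force: [-1.0, 0.9, -3.3]
gripper_width: 0.213
gripper_force: 29.9
```

```bash
python3 d.py | head -18
```

```text
[0.54404852 0.04037997 0.01796842] -11.219387420366434 [ 0.0029 -0.0011 -1.    ] [-0.33460295 -0.29055129 -3.16232163] [-0.11187926  0.29292835 -0.00305823] 0.21166775893143397 [ 21.3  25.8 -23.6   0.1 -40.5  57.4]
TCP in drive -0.09131761609895511 0.001042535322189938
mask 138 307
140 249 301 (np.float64(-0.0323), np.float64(-0.001))
165 252 291 (np.float64(-0.0462), np.float64(0.0012))
190 254 292 (np.float64(-0.0607), np.float64(0.0007))
215 253 292 (np.float64(-0.0757), np.float64(0.0014))
240 257 290 (np.float64(-0.0914), np.float64(0.0011))
290 256 286 (np.float64(-0.1247), np.float64(0.0034))
scene wedge_tip 0.71 [319.6 205.9] (np.float64(0.067), np.float64(-0.0083))
scene slot_mouth 0.73 [292.6 216. ] (np.float64(-0.0336), np.float64(-0.0057))
scene reamer_flange 0.7 [302.4 195.9] (np.float64(0.0), np.float64(-0.0039))
scene expected tip px [318.4 204.8] mouth [293.1 214.4]
top wedge_tip 0.45 [268.8 156.9] (np.float64(0.0635), np.float64(0.0025))
top slot_mouth 0.7 [260.9 189.8] (np.float64(-0.0366), np.float64(0.0072))
top reamer_flange 0.76 [122.5 262. ] (np.float64(-0.3124), np.float64(0.338))
top expected tip px [270.6 156.1] mouth [263.9 187.4]
```

>>> apply_moves(
  moves=[
    [[0.0015, 0, 0], 0],
    [[0, 0, 0], 0],
    [[0, 0, 0], 0],
  ],
)

```text
time_s: 35.7
tcp_pos: [0.5439, 0.0399, 0.0178]
ee_rot: [[0.981, -0.195, 0.0], [-0.195, -0.981, 0.0], [0.0, -0.0, -1.0]]
wrist_force: [-0.4, 0.0, -4.2]
gripper_width: 0.216
gripper_force: 29.9
```

>>> apply_moves(
  moves=[
    [[0, 0, 0], 0],
    [[0, 0, 0], 0],
    [[0, 0, 0], 0],
    [[0, 0, 0], 0],
    [[0, 0, 0], 0],
  ],
  hand=0.05,
)

```text
time_s: 36.12
tcp_pos: [0.5443, 0.04, 0.0182]
ee_rot: [[0.981, -0.195, 0.001], [-0.195, -0.981, 0.0], [0.001, -0.0, -1.0]]
wrist_force: [0.2, 0.9, -0.5]
gripper_width: 0.501
gripper_force: 0.0
```

>>> apply_moves(
  moves=[
    [[-0.002, 0, -0.01], 0],
    [[-0.002, 0, -0.02], 0],
    [[-0.01, 0, -0.03], 0],
    [[-0.015, 0, -0.035], 0],
    [[-0.02, 0, -0.03], 0],
  ],
)

```text
time_s: 36.53
tcp_pos: [0.4963, 0.0494, 0.1452]
ee_rot: [[0.981, -0.195, 0.002], [-0.195, -0.981, -0.0], [0.002, -0.0, -1.0]]
wrist_force: [0.2, 0.5, 1.7]
gripper_width: 0.578
gripper_force: 0.0
```

>>> apply_moves(
  moves=[
    [[-0.02, 0, -0.01], 0],
    [[0, 0, 0], 0],
    [[0, 0, 0], 0],
    [[0, 0, 0], 0],
  ],
)

```text
time_s: 36.87
tcp_pos: [0.4762, 0.0533, 0.1529]
ee_rot: [[0.981, -0.195, 0.0], [-0.195, -0.981, 0.0], [0.0, -0.0, -1.0]]
wrist_force: [-0.3, -0.2, 0.2]
gripper_width: 0.574
gripper_force: 0.0
```

Run:
```python
from h import *
s=r.sense();print(s["tcp_pos"],s["wrist_force"])
old={n:cv2.imread(f"pics/{n}7.png") for n in("scene","top","wrist")}
B=np.array([.6338,.0235]);u=np.array([.9848,-.1736])
for n in("scene","top","wrist"):
    p=imaging.capture(n);cv2.imwrite(f"pics/{n}10.png",p["frame"])
    print(n,"flange lift 0/8.5",[proj(p,np.r_[B,z]).round(1) for z in(.076,.0845)],"tip",proj(p,np.r_[B+.067*u,.012]).round(1))
    for t in ("reamer_grip","reamer_flange","wedge_tip","wedge"):
        for o in models.place_of(p,t)[:2]: print(" ",t,round(o["confidence"],2),(np.array(o["at"])*[560,420]).round(1))
    if n=="scene":
        # vertical shift of dome/grip vs the seated picture
        T=old[n][172:192,294:312];res=cv2.matchTemplate(cv2.resize(p["frame"][160:205,285:322],None,fx=8,fy=8,interpolation=cv2.INTER_CUBIC),cv2.resize(T,None,fx=8,fy=8,interpolation=cv2.INTER_CUBIC),cv2.TM_CCOEFF_NORMED)
        _,v,_,l=cv2.minMaxLoc(res);print("reamer shift px",l[0]/8-9,l[1]/8-12,v)
```

```text
[0.47620979 0.0533095  0.15294251] [-0.27277459 -0.19514636  0.15000519]
scene flange lift 0/8.5 [array([301.7, 195.2]), array([301.8, 193. ])] tip [318.  204.7]
  reamer_grip 0.81 [300.7 186.4]
  reamer_grip 0.56 [160.4 168.3]
  reamer_flange 0.84 [160.4 173.5]
  reamer_flange 0.3 [207.3 221.4]
  wedge_tip 0.57 [320.3 208.1]
  wedge 0.66 [275.1 221.2]
reamer shift px -0.5 -0.125 0.870989978313446
top flange lift 0/8.5 [array([265.2, 173.6]), array([265.1, 173. ])] tip [269.9 156. ]
  reamer_grip 0.81 [265.1 170.5]
  reamer_grip 0.58 [120.1 264.6]
  reamer_flange 0.59 [122.3 264.9]
  reamer_flange 0.5 [263.1 174.9]
  wedge_tip 0.61 [269.3 156.8]
  wedge_tip 0.42 [183.7 160.9]
  wedge 0.25 [264.4 168.1]
wrist flange lift 0/8.5 [array([271.4,  -6.7]), array([271.3, -11.6])] tip [269.9 -64.9]
  wedge_tip 0.22 [ 70.7 222.7]
  wedge 0.74 [273.5 125.2]
```

Run:
```python
from h import *
a=cv2.imread("pics/scene0.png").astype(int)
for k in (7,10):
    b=cv2.imread(f"pics/scene{k}.png").astype(int);d=np.abs(a-b).max(2)
    print(k);[print(y,d[y,296:312]) for y in range(164,202,1)]
p=imaging.capture("scene")
for dz in(0,.0085):print(dz,[proj(p,[.6338,.0235,z+dz]).round(1) for z in(.151,.12,.082,.076)])
```

```text
7
164 [10  9  8  8 11  7  5  4  4  5  6  8  6  6  6  5]
165 [11 12 10 12  9  7  5  5  5  4  4  6  6  8  5  5]
166 [13 12 10 12 12  9  7  6  5  5  6  5  5  5  7  7]
167 [ 8  7  8 12 12 12 12  9  7  5  5  4  4  5  5  6]
168 [ 6  7  8 12 12 12 13 12 11  8  7  5  4  5  5  5]
169 [ 6  6  8 12 11 11 11 12 13 12  9  7  6  6  4  4]
170 [ 5  6 10 12 11 11 11 11 13 12 12 12  8  7  5  5]
171 [ 5  6 11 11 12 12 11 12 12 12 12 11 12  8  7  6]
172 [ 5  6 11 11 11 11 10 11 12 12 12 12 11 12 12  8]
173 [ 5  7 13 11 10 10  6  4  7 11 12 12 12 11 12 13]
174 [ 6  7 11 11 10  2 32 45 24  2 11 12 12 11 11 11]
175 [ 5  7 12 10  4 53 92 92 79 42  1 11 11 11 11 11]
176 [  5   9  11   3  41  86 100 104 104  88  42   7  12  12  12  11]
177 [  7  10  11   8  69  98  98 101 109  96  73   2  10  11  11  12]
178 [  7   9   3  51  98  98  99  99 105  99  93  40   7  10  11  11]
179 [  5   4   6  79 107  96 100  98 103 100  97  70   1  11  11  12]
180 [  7   7  25  92 105 102 102 102 101  97  91  83  23   9  11  10]
181 [  1  34  28  99 101 102 100 102 104 101  97  89  38   7  12  11]
182 [ 22  97  64 103  99 103  
[... 2903 characters left out ...]
 73 67 25  8  8 11]
193 [81 62 25  4  9 14 15 15  9 14 45 57 19 11 10 10]
194 [79 29 10 25 39 24 23 22 19 15  2 38 22 24  6 12]
195 [84 29 65 30 16  9  5  5 10 56 27 36 46 50  7 13]
196 [86 26 14 12  5  3  2  2  6 24 60 49 85 68  4 11]
197 [93 65 20  3  2  3  2  3  2 11 34 75 93 74  2 10]
198 [89 90 67 37 23 17 16 17 28 51 62 87 76 69  5  9]
199 [55 82 85 86 84 72 70 72 87 92 87 64  9  5  4  8]
200 [10 17 39 66 80 80 82 83 84 79 47 12  4  5  5  9]
201 [ 1  1  5  8 12 14 25 30 20 18 10  2  4  4  5 10]
0 [array([303. , 174.9]), array([302.4, 183.5]), array([301.8, 193.6]), array([301.7, 195.2])]
0.0085 [array([303.2, 172.5]), array([302.6, 181.1]), array([301.9, 191.4]), array([301.8, 193. ])]
```

The scene view is inconclusive on the lift because of shadows and low resolution. I'll look from the side with the wrist camera.

>>> apply_moves(
  moves=[
    [[0, 0, -0.03], 0],
    [[0, 0, -0.04], 0],
    [[0, -0.01, -0.03], 0],
    [[0.012, -0.032, 0], 0],
    [[0.012, -0.032, 0], 0],
  ],
)

```text
time_s: 38.08
tcp_pos: [0.5154, 0.1219, 0.2563]
ee_rot: [[0.981, -0.196, 0.006], [-0.196, -0.981, 0.003], [0.006, -0.005, -1.0]]
wrist_force: [-0.0, -0.4, -0.9]
gripper_width: 0.574
gripper_force: 0.0
```

>>> apply_moves(
  moves=[
    [[0.012, -0.032, 0], 0],
    [[0.012, -0.032, 0], 0],
    [[0.012, -0.032, 0], 0],
    [[0.012, -0.03, 0], 0],
    [[0, 0, 0], 0],
  ],
)

```text
time_s: 38.5
tcp_pos: [0.5879, 0.2397, 0.2504]
ee_rot: [[0.981, -0.192, -0.001], [-0.192, -0.981, -0.0], [-0.001, 0.0, -1.0]]
wrist_force: [0.6, 0.2, 0.4]
gripper_width: 0.572
gripper_force: 0.0
```

>>> apply_moves(
  moves=[
    [[0, 0, 0], 0],
    [[0, 0, 0], 0],
    [[0, 0, 0], 0],
  ],
)

```text
time_s: 38.75
tcp_pos: [0.5854, 0.2346, 0.2531]
ee_rot: [[0.981, -0.195, 0.0], [-0.195, -0.981, -0.0], [0.0, -0.0, -1.0]]
wrist_force: [-0.6, 0.1, 0.6]
gripper_width: 0.579
gripper_force: 0.0
```

Run:
```python
from h import *
p=imaging.capture("wrist");f=p["frame"];cv2.imwrite("pics/w11.png",f);print(r.sense()["tcp_pos"])
for dz in(0,.0085):print("lift",dz,{k:proj(p,[.6338,.0235,z+dz]).round(1).tolist() for k,z in dict(apex=.151,domebase=.12,grip=.106,blockbot=.082,flange=.076).items()})
print("nose edge",[proj(p,[.6338+.03*np.cos(a),.0235+.03*np.sin(a),.076]).round(1).tolist() for a in np.radians(np.arange(0,360,45))])
for t in("reamer","reamer_grip","reamer_flange","drive_nose","wedge_tip","slot_mouth"):
    for o in models.place_of(p,t)[:1]:print(t,round(o["confidence"],2),(np.array(o["at"])*[560,420]).round(1))
m=models.cut_out(p,"reamer")[0];ys,xs=np.nonzero(m["region"]);print("reamer mask",m["confidence"],xs.min(),xs.max(),ys.min(),ys.max())
g=cv2.cvtColor(f,cv2.COLOR_BGR2GRAY)
yc=int(proj(p,[.6338,.0235,.1])[1]);print(yc);x=slice(xs.min()-25,xs.max()+30)
for y in (yc-6,yc,yc+6):print(y,xs.min()-25,g[y,x].tolist())
q=imaging.capture("scene");cv2.imwrite("pics/scene11.png",q["frame"])
for k in(7,11):
    g=cv2.cvtColor(cv2.imread(f"pics/scene{k}.png"),cv2.COLOR_BGR2GRAY);print(k);[print(y,g[y,292:314]) for y in range(170,204,1)]
```

```text
[0.58541894 0.2344866  0.25338492]
lift 0 {'apex': [503.4, 99.7], 'domebase': [480.9, 102.3], 'grip': [472.1, 103.3], 'blockbot': [458.6, 104.8], 'flange': [455.5, 105.2]}
lift 0.0085 {'apex': [510.5, 98.9], 'domebase': [486.6, 101.6], 'grip': [477.3, 102.7], 'blockbot': [463.2, 104.3], 'flange': [459.9, 104.7]}
nose edge [[453.9, 76.2], [434.5, 88.9], [427.8, 110.8], [437.3, 128.8], [457.1, 133.0], [476.1, 121.0], [483.5, 99.5], [474.4, 80.6]]
reamer 0.78 [435.5 103.8]
reamer_grip 0.55 [477.1 106.7]
reamer_flange 0.85 [456.8 106.1]
wedge_tip 0.72 [430.5  51.2]
slot_mouth 0.91 [424.8 129.4]
reamer mask 0.64 439 517 83 130
103
97 414 [209, 197, 185, 142, 89, 71, 70, 70, 71, 73, 74, 72, 73, 74, 75, 77, 76, 78, 87, 95, 93, 124, 159, 170, 171, 170, 171, 170, 110, 66, 92, 159, 174, 166, 162, 162, 164, 166, 168, 169, 166, 163, 143, 116, 109, 108, 109, 110, 110, 111, 111, 112, 113, 113, 113, 114, 115, 115, 116, 108, 109, 119, 128, 132, 133, 135, 136, 136, 136, 140, 150, 158, 157, 152, 158, 160, 159, 160, 161, 165, 169, 171, 173, 174, 176, 178, 180, 181, 170, 138, 130, 155, 180, 195, 193, 18
[... 7262 characters left out ...]
3  92  94  99 119
 183 181 219 221]
197 [107 106 121  96  91  91  93  94  94  94  94  95  95  94  92  92  94 111
 164 173 220 223]
198 [104  94  96  93  92  92  92  92  93  93  93  94  94  92  91  96 108 103
 122 152 219 223]
199 [102  92  94  93  93  93  92  92  92  93  92  92  92  92  96 115 149 116
 110 147 218 223]
200 [ 99  90  91  92  94  94  94  93  93  93  92  92  92  93 101 128 115 101
 102 148 219 223]
201 [ 95  89  90  92  93  94  95  94  95  94  94  94  95  95  96 103  99  94
 106 164 219 223]
202 [ 95  89  90  92  93  94  94  95  95  95  94  95  94  95  94  94  93  93
 107 165 218 222]
203 [ 96  90  90  92  93  94  94  95  95  95  95  94  94  94  93  93  93  92
 107 160 207 207]
```

The flange edge rose about 2 px, close to the 2.2 px expected for 8.5 mm. The wrist view also matches the lifted position. The wedge is about 95 mm in with no load left on it, and the arm is clear.

```bash
python3 -c "
from station import r
print(r.finish_job())"
```

```text
the job is handed in; nothing more can be done
None
```

The job is handed in, but its verdict was not reported. The reamer was seated and released, then lifted an estimated 7.5–8.5 mm by the wedge, which is about 95 mm into the slot; the wedge first hit the foot plate's edge at about 25 N and had to be backed off.

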